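Store spice mills heavy end down

TASK

Three spice mills that look alike at both ends lie piled on the chopping board, and each has a heavy motor hidden in one end, which you can only feel by lifting it at its middle. Lay all three on the sloping rack, one to a slot, flat on the bed with the heavy end down against the foot ledge, and let go of them. Do not drop a mill on the way, and leave the oil bottle, the mug and the jar where they stand.

Things in the scene. Friction and masses are not known exactly. Their poses are not given: they have to be found in the camera images.
- mill_a_mid (a point): mill A, lying flat on the board beside mill B, under mill C: square spice mill 160 mm long, 42 x 42 mm, steel middle, black cap and thin copper line at both ends, about 0.42 kg. The point is its centre; x runs along its length, z up at the start. Its hidden 0.25 kg motor sits 54 mm from the middle, nearer either end, drawn anew in every start whatever the axes say.
- mill_b_mid (a point): mill B: like mill A in all, with its own hidden heavy end; lies flat beside mill A, their middles 84 to 104 mm apart. The motor cannot be seen; lifted level at mid-length, a mill twists the gripper by about 0.12 N m towards its heavy end.
- mill_c_mid (a point): mill C: like mill A in all, with its own hidden heavy end; it lies flat across the tops of mills A and B, roughly square to them.
- board: fixed wooden chopping board 220 (x) x 260 (y) x 18 mm high; origin under its centre, on the counter. The mills lie on it.
- rack: fixed light-wood sloping rack on steel legs; origin on the counter under its middle, x away from the robot. Bed 260 mm wide, 175 mm long, rising 35 degrees; foot ledge 26 mm high. Slots 80 mm apart; only blocks 18 mm high, reaching 34 mm up from the ledge, part them and leave 52 mm for a 42 mm mill; above those the bed is flat, with dark lines.
- slot_left (a point): the left (+y) slot of the rack, seen from the robot. The point lies on the bed's surface at the foot ledge, midway across the slot; x runs straight up the slope (35 degrees above level, away from the robot), z square out of the bed, y across to the left. A stored mill lies flat on the bed, lower end at the ledge: its centre at x 80, z 21 mm.
- slot_mid (a point): the middle slot of the rack, seen from the robot. The point lies on the bed's surface at the foot ledge, midway across the slot; x runs straight up the slope (35 degrees above level, away from the robot), z square out of the bed, y across to the left. A stored mill lies flat on the bed, lower end at the ledge: its centre at x 80, z 21 mm.
- slot_right (a point): the right (-y) slot of the rack, seen from the robot. The point lies on the bed's surface at the foot ledge, midway across the slot; x runs straight up the slope (35 degrees above level, away from the robot), z square out of the bed, y across to the left. A stored mill lies flat on the bed, lower end at the ledge: its centre at x 80, z 21 mm.
- oil_mid (a point): loose green glass oil bottle 200 mm tall, 56 mm across, standing beside the board; the point is its centre, half-way up. Bystander.
- mug_mid (a point): loose blue mug 85 mm tall, 76 mm across, with a handle towards its +y, standing beside the board; the point is its centre, half-way up. Bystander.
- jar_mid (a point): loose jar with a red lid, 80 mm tall, 64 mm across, standing behind the board; the point is its centre, half-way up. Bystander.

How it is judged:
At the end, for the whole second after the job is handed in: Every mill lies at rest in a slot of its own: within 12 mm of the slot's middle line, flat on the bed (centre within 8 mm of its height there), along the slope to 0.15 rad, its lower end against the foot ledge (within 10 mm), and with the hidden weight in the lower half ((y of mill_a_mid in the frame of slot_left between -0.012 and 0.012 m or y of mill_a_mid in the frame of slot_mid between -0.012 and 0.012 m or y of mill_a_mid in the frame of slot_right between -0.012 and 0.012 m) and x of mill_a_mid in the frame of slot_mid between 0.07 and 0.09 m and z of mill_a_mid in the frame of slot_mid between 0.013 and 0.029 m and angle between the x axis of each of mill_a_mid, mill_b_mid, mill_c_mid and the x axis of slot_mid, either way round below 0.15 rad and x of each of heavy_a_c0, heavy_b_c0, heavy_c_c0 in the frame of slot_mid below 0.06 m and linear speed of each of mill_a, mill_b, mill_c below 0.02 m/s and (y of mill_b_mid in the frame of slot_left between -0.012 and 0.012 m or y of mill_b_mid in the frame of slot_mid between -0.012 and 0.012 m or y of mill_b_mid in the frame of slot_right between -0.012 and 0.012 m) and x of mill_b_mid in the frame of slot_mid between 0.07 and 0.09 m and z of mill_b_mid in the frame of slot_mid between 0.013 and 0.029 m and (y of mill_c_mid in the frame of slot_left between -0.012 and 0.012 m or y of mill_c_mid in the frame of slot_mid between -0.012 and 0.012 m or y of mill_c_mid in the frame of slot_right between -0.012 and 0.012 m) and x of mill_c_mid in the frame of slot_mid between 0.07 and 0.09 m and z of mill_c_mid in the frame of slot_mid between 0.013 and 0.029 m); the robot touches nothing.
It fails at once if a mill falls: it moves faster than 0.6 m/s without the fingers touching it ((linear speed of mill_a above 0.6 m/s and contact force between mill_a and the fingers below 0.1 N) or (linear speed of mill_b above 0.6 m/s and contact force between mill_b and the fingers below 0.1 N) or (linear speed of mill_c above 0.6 m/s and contact force between mill_c and the fingers below 0.1 N)).
It fails at once if the oil bottle is shifted more than 20 mm or tipped (distance of oil_mid from where it was at the start of the episode above 0.02 m or angle between oil_mid's own z axis and vertical above 0.3 rad).
It fails at once if the mug is shifted more than 20 mm or tipped (distance of mug_mid from where it was at the start of the episode above 0.02 m or angle between mug_mid's own z axis and vertical above 0.3 rad).
It fails at once if the jar is shifted more than 20 mm or tipped (distance of jar_mid from where it was at the start of the episode above 0.02 m or angle between jar_mid's own z axis and vertical above 0.3 rad).
It also fails if it takes over 72 s, if anything falls off the work surface, if the arm or the gripper's body presses on something with over 40 N, if the wrist force passes 120 N, or if a joint passes its speed limit or range.

ROBOT

A 6-joint arm with a two-finger parallel gripper is mounted at the origin on the work surface. World frame = base frame: x ahead of the robot, y to its left, z up, the work surface at z = 0. Lengths are in m, angles in rad, forces in N, time in s.
With the tool pointing down it reaches from about 0.275 to 0.75 m from the base axis. Payload 10.2 kg.
Tool frame: the origin (TCP) lies at the very end of the fingers, on their centre line; the grasp point (between the pads) lies 19 mm behind it; y points along the fingers, x is the direction in which the jaws open and shut, and the axes are right-handed (so a half turn about y gives the same grasp; the last joint's range is limited). The gripper opens to 88 mm and grips with 3 to 60 N. Pads are 18 mm wide; open, the fingers measure 123 mm over their backs; the gripper's body (75 mm by 187 mm) begins 45 mm behind the grasp point.
Start: joints at [0.963, 0.313, 1.498, -0, 1.331, -0.223], TCP at [0.197, 0.487, 0.239] pointing down, gripper open.
Joint ranges: [-2.94, 2.94], [-0.97, 2.17], [0.19, 2.56], [-1.23, 4.37], [0.02, 3.11], [-2.88, 2.88]. Speed limits (rad/s): [2.39, 2.39, 3.01, 3.14, 3.14, 3.14].

INTERFACE

Orientations are given as a unit quaternion [x, y, z, w].
In Python, from rig import ctrl gives the robot as it stands.
- The arm moves only by the tool jog_arm, never from a script. Its argument "motion" is a list that holds one entry, the list of rows, each a list of 6 numbers: the shift along the tool's x, y, z in mm, then the turn, a rotation vector about the tool's x, y, z in rad. A call has 1 to 12 rows; each row is the pose to reach, as a shift and turn from the pose measured when the call began, along the tool's axes at that moment; what a row does not reach only later rows make up. A row lasts 1/10 s, in which the tool goes at most 50 mm and 8.59 degrees, less where a joint would pass 70% of its speed; a pose out of reach is approached as far as the arm can. A call with a gripper value outside its range is refused whole. "hand" is the opening, from 0 (shut) to 1 (fully open), set as the call begins (left out, the last holds). The fingers move at their own pace and stop on an object; the grip force is fixed at half the most. Time passes only in rows, so rows that repeat a pose let the fingers close. It gives the time, the measured TCP pose, the force and the opening at its end, in the units of the state.
- ctrl.get_obs(): the state, without advancing time (a new reading comes with each control period).
- ctrl.read_camera(name): name is "scene" or "top"; returns the picture (420x560x3 uint8, red, green, blue); there is no depth.
- ctrl.camera_params(name): a dict with "mtx" (3x3 intrinsics, pixels), "extrinsics" (4x4, takes a point from camera to world coordinates). Camera axes: x right, y up, looking along -z (the intrinsics and any distortion apply to the point x, -y, -z); pixel columns grow to the right and rows downward; lengths in m; the calibration is good to about 2 mm. A picture is of the moment at which its call begins. camera_params takes no time and is no camera call.
- ctrl.job_done(): hands the job in, once; it reports no verdict.
Trained networks look in the newest picture that a camera, given by its name, has taken for a name from the list of things; names that differ only in an ending like _2 or _b are one class to them, and where a whole thing is asked for, a point or a joint stands for the part that bears it (a point fixed in the world has none). Each returns a list of dicts, best first, with "conf" (0 to 1); they miss things now and then, are a little off and sometimes report something else, mostly with a low value. They report only what shows in the picture. A call takes as long as a camera call.
- ctrl.outline_of(camera, name): "region" (420x560 bool, what is visible of it).
- ctrl.mark_of(camera, name): "xyz" ([x, y, z] in m, in world coordinates, good to about 4 mm: a listed point, or the origin of a listed thing).
The state is a dict: "time_s": time; "joint_positions": joint angles; "qd": joint speeds; "joint_torque": joint torques, N m; "ee_pos": TCP position; "tcp_rot": TCP orientation; "ft_force": force on the tool from outside, world axes, zero at the start; "wrist_torque": the same for the moment, N m; "gripper_width": finger opening in m.
Only numpy, scipy, OpenCV 4.12 (cv2) and the standard library are available. Lean on these libraries where they do the work, as an engineer would, in place of code of your own. Each camera call takes 0.05 s, during which the arm holds its last target.

## Working session

There is one attempt and no reset: what is moved stays moved. The work goes in short steps, Python scripts to look and compute and a tool call to move; the robot and the scene stay as the last step left them, time stands still between calls to the robot, and variables do not carry over. Pictures are saved under pics/ and viewed, and the job is handed in when it is done.

Besides the shell and the picture viewer there is one more tool, called after ">>>" as a command line: name --argument value ..., lists and objects as JSON in quotes. jog_arm: Moves the arm, as the interface text tells. Its arguments: {"type":"object","properties":{"motion":{"type":"array","items":{"type":"array","items":{"type":"array","items":{"type":"number"}}}},"hand":{"type":"number"}},"required":["motion"]}

```bash
ls; mkdir -p pics; python3 - <<'E'
from rig import ctrl
import cv2,numpy as np
o=ctrl.get_obs(); print(o)
for c in ['scene','top']:
    im=ctrl.read_camera(c); cv2.imwrite(f'pics/{c}0.png',im[:,:,::-1])
    p=ctrl.camera_params(c); print(c,p)
    for n in ['mill_a_mid','mill_c_mid','slot_left','slot_mid','slot_right','oil_mid','mug_mid','jar_mid','board','rack']:
        r=ctrl.mark_of(c,n)
        print(n,[(np.round(d['xyz'],3).tolist(),round(d['conf'],2)) for d in r])
E
```

```text
pics
{'time_s': 0.0, 'joint_positions': array([ 9.62596723e-01,  3.13462008e-01,  1.49840496e+00, -2.97341831e-05,
        1.33097616e+00, -2.23419496e-01]), 'qd': array([ 0.00023712,  0.00045094, -0.00170134, -0.00078923, -0.00069635,
        0.00021007]), 'joint_torque': array([-1.27257088e-03, -4.02211189e+01, -2.52265155e+01,  6.93934341e-02,
        3.52674199e-02, -1.17572986e-04]), 'ee_pos': array([0.19695372, 0.48640689, 0.23816701]), 'tcp_rot': array([ 0.58654543,  0.39476576, -0.39558289, -0.58620698]), 'ft_force': array([ 0.57094547, -0.16821521, -0.23282106]), 'wrist_torque': array([-0.00244328, -0.01035254,  0.04873105]), 'gripper_width': 0.08794960228391573}
scene {'mtx': array([[523.35431092,   0.        , 270.78147966],
       [  0.        , 523.35431092, 207.66374082],
       [  0.        ,   0.        ,   1.        ]]), 'extrinsics': array([[ 0.79044773, -0.33453121,  0.51310939,  1.07944386],
       [ 0.61235046,  0.41132254, -0.67515975, -0.82958659],
       [ 0.01480855,  0.84788127,  0.52997931,  0.66319941],
       [ 0.        ,  0.        ,  0.        ,  1.   
[... 739 characters left out ...]
4,  0.99122952, -0.13033779,  0.40719029],
       [-0.99974502, -0.02087509,  0.00860969, -0.10495642],
       [ 0.00581337,  0.13049242,  0.99143226,  1.1109344 ],
       [ 0.        ,  0.        ,  0.        ,  1.        ]])}
mill_a_mid [([0.538, -0.338, 0.036], 0.66)]
mill_c_mid [([0.515, -0.276, 0.076], 0.78), ([0.551, 0.112, 0.031], 0.57)]
slot_left [([0.428, 0.213, 0.026], 0.84)]
slot_mid [([0.49, 0.162, 0.029], 0.84)]
slot_right [([0.553, 0.114, 0.031], 0.9), ([0.514, -0.278, 0.077], 0.54)]
oil_mid [([0.531, -0.067, 0.1], 0.94)]
mug_mid [([0.465, -0.473, 0.042], 0.57)]
jar_mid [([0.712, -0.268, 0.038], 0.71)]
board [([0.529, -0.29, -0.002], 0.61)]
rack [([0.539, 0.223, -0.002], 0.68)]
```

View pics/scene0.png

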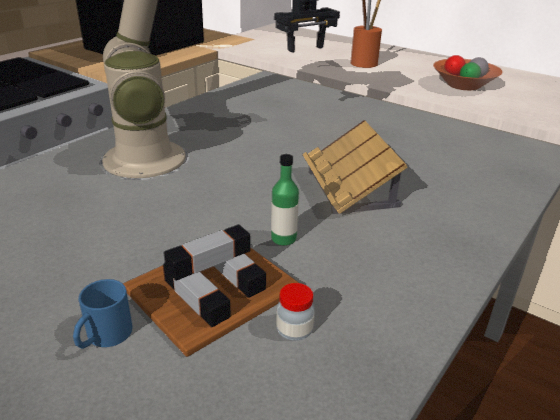

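View pics/top0.png

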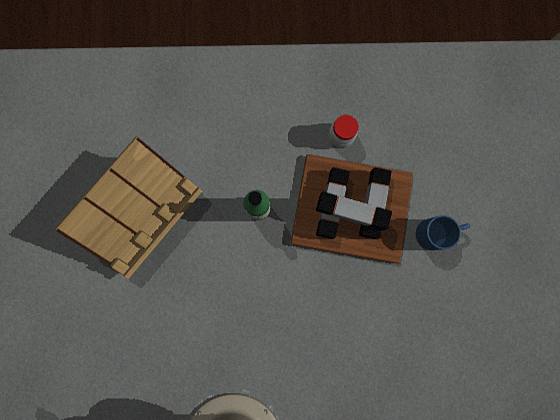

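The scene view shows mill C across A and B near (207,250), the bottle at (285,205), and the rack at (355,165). The top view shows C running from (328,203) to (382,219), and the rack rotated about 50°. Next I'll fit C's axis and the rack's pose.

```bash
cat > h.py <<'E'
import numpy as np,cv2
from scipy.spatial.transform import Rotation as R
def ray(c,uv,ctrl):
    p=ctrl.camera_params(c);K=p['mtx'];T=p['extrinsics']
    d=np.linalg.inv(K)@np.array([uv[0],uv[1],1.]);d=np.array([d[0],-d[1],-d[2]])
    return T[:3,3],T[:3,:3]@d
def onz(c,uv,z,ctrl):
    o,d=ray(c,uv,ctrl);return o+d*(z-o[2])/d[2]
def proj(c,X,ctrl):
    p=ctrl.camera_params(c);K=p['mtx'];T=p['extrinsics']
    x=T[:3,:3].T@(np.asarray(X,float)-T[:3,3]);x=K@np.array([x[0],-x[1],-x[2]]);return x[:2]/x[2]
E
python3 - <<'E'
from rig import ctrl
from h import *
im=cv2.imread('pics/top0.png')
cv2.imwrite('pics/topcrop.png',cv2.resize(im[145:270,285:420],None,fx=5.5,fy=4.7*5.5/4.7*0.85,interpolation=cv2.INTER_CUBIC))
for r in ctrl.outline_of('top','mill_c_mid'):
    m=r['region'].astype(np.uint8)
    if m.sum()<20: continue
    pts=np.argwhere(m)[:,::-1].astype(np.float32)
    box=cv2.minAreaRect(pts); bp=cv2.boxPoints(box)
    w=[onz('top',q,0.102,ctrl)[:2] for q in bp]
    print(r['conf'],m.sum(),box,np.round(w,3).tolist(),np.round(np.mean(w,0),3))
E
```

```text
0.96 1478 ((353.6126708984375, 210.26605224609375), (74.18428802490234, 20.696996688842773), 15.708637237548828) [[0.516, -0.193], [0.559, -0.206], [0.512, -0.36], [0.469, -0.346]] [ 0.514 -0.276]
```

View pics/topcrop.png

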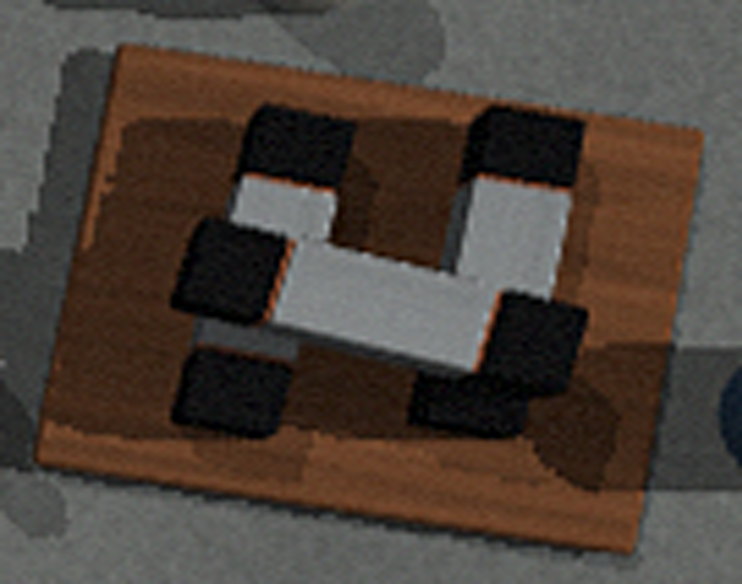

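```bash
cat >> h.py <<'E'
def down(az):
    x=np.array([np.cos(az),np.sin(az),0]);y=np.array([0,0,-1.]);return np.stack([x,y,np.cross(x,y)],1)
def go(ctrl,p,Rt,label='',frm=None):
    o=ctrl.get_obs()
    R0=R.from_quat(o['tcp_rot']).as_matrix();p0=o['ee_pos']
    s=R0.T@(np.asarray(p)-p0)*1000;v=R.from_matrix(R0.T@Rt).as_rotvec()
    print(label,np.round(s,1).tolist(),np.round(v,3).tolist(),'rows',np.round(max(np.linalg.norm(s)/50,np.degrees(np.linalg.norm(v))/8.59),1))
def st(ctrl):
    o=ctrl.get_obs();print('t',round(o['time_s'],2),'q',np.round(o['joint_positions'],3),'p',np.round(o['ee_pos'],4),'F',np.round(o['ft_force'],2),'M',np.round(o['wrist_torque'],3),'w',round(o['gripper_width'],4))
    r=R.from_quat(o['tcp_rot']).as_matrix();print('x',r[:,0].round(3),'y',r[:,1].round(3))
E
python3 - <<'E'
from rig import ctrl
from h import *
st(ctrl)
go(ctrl,[0.516,-0.278,0.26],down(-0.30))
E
```

```text
t 1.15 q [ 0.963  0.313  1.498  0.     1.331 -0.223] p [0.1971 0.4866 0.2387] F [-0.53  0.04  0.32] M [ 0.027 -0.01   0.012] w 0.0882
x [0.375 0.927 0.   ] y [ 0.  0. -1.]
 [-589.0, -21.3, -582.6] [-0.0, 1.486, 0.0] rows 16.6
```

>>> jog_arm --motion '[[[-35,-22,-35,0,0.1,0],[-70,-22,-70,0,0.22,0],[-105,-22,-105,0,0.34,0],[-140,-22,-140,0,0.46,0],[-175,-22,-175,0,0.58,0],[-210,-22,-210,0,0.7,0],[-245,-22,-243,0,0.82,0],[-280,-22,-278,0,0.94,0],[-315,-22,-312,0,1.06,0],[-350,-22,-347,0,1.18,0],[-385,-22,-381,0,1.3,0],[-420,-22,-416,0,1.4,0]]]'

```text
time_s: 2.35
ee_pos: [0.4253, -0.061, 0.261]
tcp_rot: [0.703, -0.077, 0.078, -0.703]
ft_force: [1.1, 1.3, -0.6]
gripper_width: 0.0885
```

```bash
python3 - <<'E'
from rig import ctrl
from h import *
st(ctrl)
go(ctrl,[0.516,-0.278,0.26],down(-0.30))
go(ctrl,[0.516,-0.278,0.066],down(-0.30))
E
```

```text
t 2.35 q [-0.417  0.082  1.723  0.     1.337 -0.197] p [ 0.4253 -0.061   0.261 ] F [ 1.08  1.3  -0.58] M [-0.085  0.067 -0.052] w 0.0885
x [ 0.976 -0.218  0.001] y [ 0.001 -0.    -1.   ]
 [135.7, 1.0, -192.1] [-0.0, 0.081, 0.001] rows 4.7
 [135.6, 195.0, -192.1] [-0.0, 0.081, 0.001] rows 6.1
```

>>> jog_arm --motion '[[[32,1,-46,0,0.03,0],[64,1,-92,0,0.06,0],[96,1,-136,0,0.08,0],[125,10,-178,0,0.08,0],[135,40,-192,0,0.08,0],[135,80,-192,0,0.08,0],[135,120,-192,0,0.08,0],[135,150,-192,0,0.08,0],[135,175,-192,0,0.08,0],[135,190,-192,0,0.08,0],[135,195,-192,0,0.08,0],[135,195,-192,0,0.08,0]]]'

```text
time_s: 3.55
ee_pos: [0.5154, -0.2778, 0.0659]
tcp_rot: [-0.699, 0.105, -0.105, 0.699]
ft_force: [0.2, 0.5, 0.9]
gripper_width: 0.0883
```

>>> jog_arm --motion '[[[0,0,0,0,0,0],[0,0,0,0,0,0],[0,0,0,0,0,0],[0,0,0,0,0,0],[0,0,0,0,0,0],[0,0,0,0,0,0]]]' --hand 0

```text
time_s: 4.15
ee_pos: [0.5154, -0.2778, 0.0659]
tcp_rot: [-0.699, 0.105, -0.106, 0.699]
ft_force: [1.9, -1.5, 0.1]
gripper_width: 0.0423
```

```bash
python3 - <<'E'
from rig import ctrl
from h import *
st(ctrl)
E
```

```text
t 4.15 q [-0.694  0.626  1.502  0.     1.014 -0.395] p [ 0.5154 -0.2778  0.0659] F [ 1.86 -1.47  0.11] M [-0.28  -0.058  0.009] w 0.0423
x [ 0.956 -0.295  0.   ] y [ 0.  0. -1.]
```

Gripped at 42 mm. Lift slowly and feel the torque.

>>> jog_arm --motion '[[[0,-5,0,0,0,0],[0,-15,0,0,0,0],[0,-30,0,0,0,0],[0,-50,0,0,0,0],[0,-75,0,0,0,0],[0,-105,0,0,0,0],[0,-135,0,0,0,0],[0,-165,0,0,0,0],[0,-190,0,0,0,0],[0,-200,0,0,0,0],[0,-200,0,0,0,0],[0,-200,0,0,0,0]]]'

```text
time_s: 5.35
ee_pos: [0.515, -0.2775, 0.2646]
tcp_rot: [-0.699, 0.106, -0.105, 0.7]
ft_force: [0.2, 0.5, -4.7]
gripper_width: 0.0419
```

```bash
python3 - <<'E'
from rig import ctrl
from h import *
st(ctrl)
for c in ['top','scene']:
    im=ctrl.read_camera(c); cv2.imwrite(f'pics/{c}1.png',im[:,:,::-1])
    o=ctrl.get_obs(); r=R.from_quat(o['tcp_rot']).as_matrix(); print(o['ft_force'],o['wrist_torque'],r.T@o['wrist_torque'])
    r=ctrl.mark_of(c,'mill_a_mid');
    print([(np.round(d['xyz'],3).tolist(),round(d['conf'],2)) for d in r])
    o=ctrl.get_obs(); print(o['ft_force'],o['wrist_torque'])
E
```

```text
t 5.35 q [-0.695  0.433  1.26   0.     1.45  -0.395] p [ 0.515  -0.2775  0.2646] F [ 0.21  0.49 -4.71] M [-0.238  0.107  0.003] w 0.0419
x [ 0.956 -0.295 -0.002] y [-0.001  0.002 -1.   ]
[ 0.18924049  0.56273825 -4.02638495] [-0.15053377  0.14325501 -0.01448047] [-0.18604752  0.01503796  0.09247853]
[]
[-0.39106305 -0.04543924 -4.84449638] [-0.21991581  0.13731353 -0.02985349]
[ 0.5383507  -0.51018114 -4.62809413] [-0.19600724  0.08878431  0.01607577] [-0.21350235 -0.01562463  0.02706539]
[([0.539, -0.338, 0.038], 0.8)]
[ 0.38710562  0.05269747 -4.36248515] [-0.1255658   0.12935054 -0.05062403]
```

View pics/scene1.png

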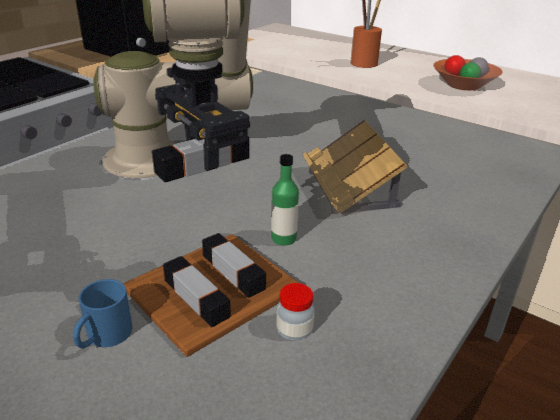

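View pics/top1.png

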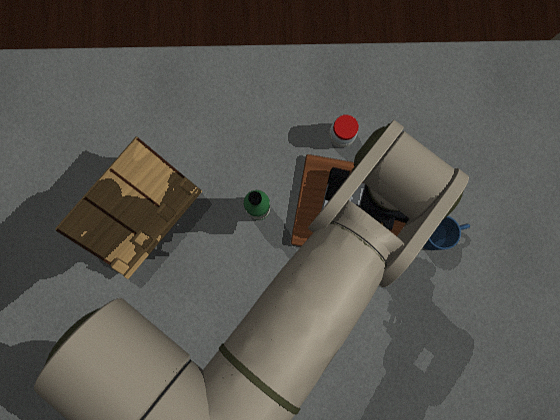

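The scene view shows C hanging level in the gripper at (205,155), with A and B lying undisturbed on the board. The top view is blocked by the arm. The moment puts C's heavy end towards tool +z (+y in world). Next I'll refine the rack pose on the first pictures.

```bash
cat >> h.py <<'E'
def rack(az,o):
    c,s=np.cos(np.radians(35)),np.sin(np.radians(35))
    hx=np.array([np.cos(az),np.sin(az),0]);X=np.array([c*hx[0],c*hx[1],s]);Y=np.array([-hx[1],hx[0],0]);Z=np.cross(X,Y)
    return np.stack([X,Y,Z],1),np.asarray(o,float)
E
cat > ov.py <<'E'
import sys
from rig import ctrl
from h import *
az,ox,oy,oz=map(float,sys.argv[1:5])
Rk,o=rack(az,[ox,oy,oz])
outs=[]
for c,(u0,u1,v0,v1),f in [('top',(50,220,125,290),4),('scene',(290,420,110,225),5)]:
    im=cv2.imread(f'pics/{c}0.png')[v0:v1,u0:u1]; im=cv2.resize(im,None,fx=f,fy=f,interpolation=cv2.INTER_CUBIC)
    def P(x,y,z):
        q=proj(c,o+Rk@[x,y,z],ctrl); return tuple(int(round(t)) for t in ((q[0]-u0+.5)*f,(q[1]-v0+.5)*f))
    def L(a,b,col): cv2.line(im,P(*a),P(*b),col,1)
    for y in (-.13,.13): L((0,y,0),(.175,y,0),(0,255,255))
    for x in (0,.175): L((x,-.13,0),(x,.13,0),(0,255,255))
    for y in (-.04,.04): 
        L((0.034,y,0),(.175,y,0),(255,0,255))
    for k in (-.12,-.04,.04,.12):
        a=max(k-.014,-.13);b=min(k+.014,.13)
        for p,q in [((.034,a),(.034,b)),((0,a),(.034,a)),((0,b),(.034,b))]: L((*p,.018),(*q,.018),(0,255,0))
    L((0,-.13,.026),(0,.13,.026),(255,255,0))
    outs.append(im)
cv2.imwrite(f'pics/ov_top_{sys.argv[5]}.png',outs[0][:600]);cv2.imwrite(f'pics/ov_sc_{sys.argv[5]}.png',outs[1])
E
python3 ov.py 0.907 0.490 0.164 0.029 a
```

```text
(no output)
```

View pics/ov_top_a.png

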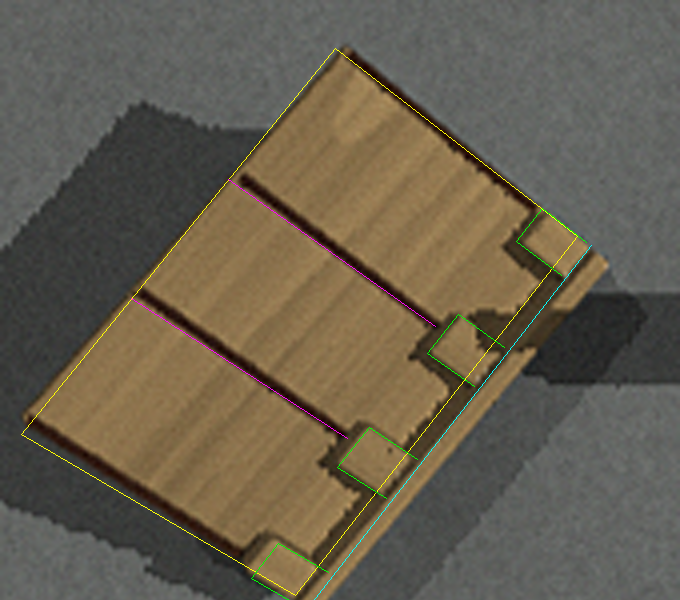

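View pics/ov_sc_a.png

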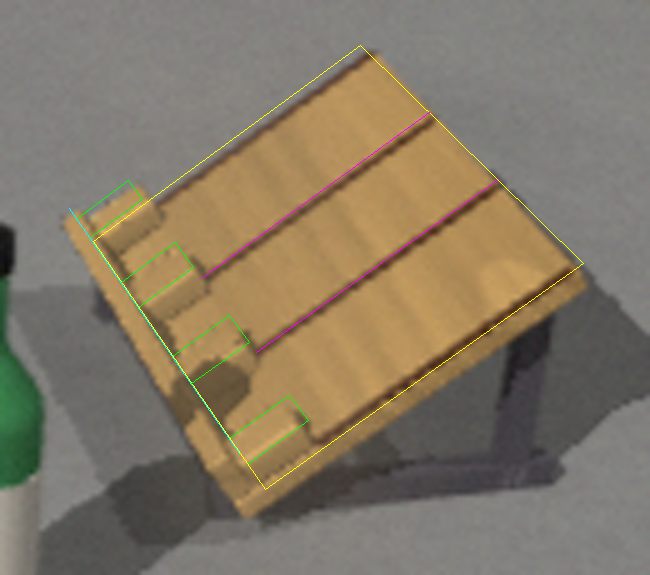

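```bash
python3 ov.py 0.882 0.491 0.163 0.029 b
```

```text
(no output)
```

View pics/ov_top_b.png

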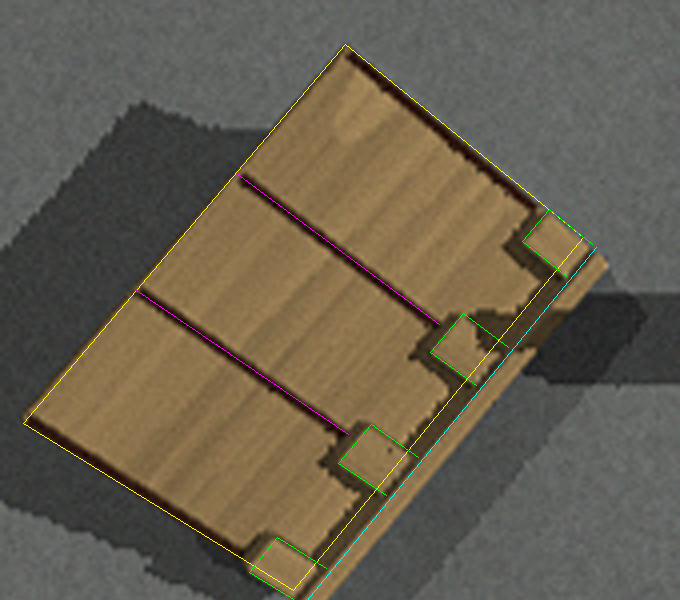

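View pics/ov_sc_b.png

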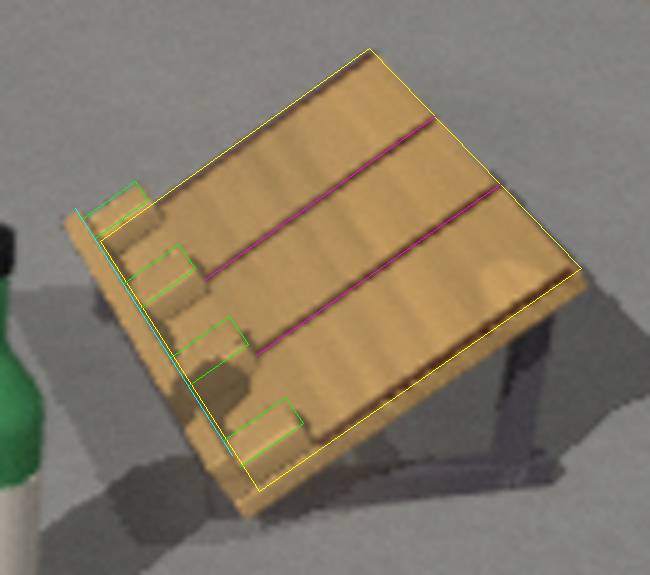

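The overlay matches the rack in both views: dark lines, edges and blocks are within about 1 px. The rack has az 0.882, and slot_mid is at (0.491,0.163,0.029).

```bash
cat >> h.py <<'E'
RK,RO=rack(0.882,[0.491,0.163,0.029])
def slotpose(xyz,zsign):   # zsign=-1: tool z points down slope
    y=-RK[:,2];z=zsign*RK[:,0];x=np.cross(y,z)
    return RO+RK@np.asarray(xyz,float),np.stack([x,y,z],1)
def plan(ctrl,wps,vmax=46,wmax=0.142):
    """wps list of (pos,R); rows from the measured pose, slerp per segment"""
    o=ctrl.get_obs();p0=o['ee_pos'];R0=R.from_quat(o['tcp_rot']).as_matrix()
    p,Q=p0,R0;rows=[]
    for pt,Qt in wps:
        pt=np.asarray(pt,float);dv=R.from_matrix(Q.T@Qt).as_rotvec()
        n=max(1,int(np.ceil(max(np.linalg.norm(pt-p)*1000/vmax,np.linalg.norm(dv)/wmax))))
        for i in range(1,n+1):
            pp=p+(pt-p)*i/n;QQ=Q@R.from_rotvec(dv*i/n).as_matrix()
            rows.append([int(round(a)) for a in R0.T@(pp-p0)*1000]+[round(float(a),2) for a in R.from_matrix(R0.T@QQ).as_rotvec()])
        p,Q=pt,Qt
    print(len(rows));print(rows[:12]);return rows
E
python3 - <<'E'
from rig import ctrl
from h import *
o=ctrl.get_obs();print(o['ee_pos'])
h,Q=slotpose([.088,.08,.10],-1);print(h)
plan(ctrl,[([0.49,-0.10,0.31],down(0.9)),([0.44,0.10,0.31],down(1.62))])
E
```

```text
[ 0.5151623  -0.27766013  0.26481256]
[0.43860014 0.22521866 0.16138993]
15
[[-9, -5, 18, -0.0, -0.13, -0.0], [-17, -10, 36, -0.0, -0.27, -0.0], [-26, -15, 54, -0.0, -0.4, -0.0], [-34, -20, 72, -0.0, -0.53, -0.0], [-43, -25, 90, -0.0, -0.67, -0.0], [-51, -30, 108, -0.0, -0.8, -0.0], [-60, -35, 126, -0.0, -0.93, -0.0], [-68, -40, 144, -0.0, -1.07, -0.0], [-77, -45, 162, -0.0, -1.2, -0.0], [-94, -45, 192, -0.0, -1.32, -0.0], [-112, -45, 221, -0.0, -1.44, -0.0], [-130, -45, 251, -0.0, -1.56, -0.0]]
```

>>> jog_arm --motion '[[[-9,-5,18,0,-0.13,0],[-17,-10,36,0,-0.27,0],[-26,-15,54,0,-0.4,0],[-34,-20,72,0,-0.53,0],[-43,-25,90,0,-0.67,0],[-51,-30,108,0,-0.8,0],[-60,-35,126,0,-0.93,0],[-68,-40,144,0,-1.07,0],[-77,-45,162,0,-1.2,0],[-94,-45,192,0,-1.32,0],[-112,-45,221,0,-1.44,0],[-130,-45,251,0,-1.56,0]]]'

```text
time_s: 6.75
ee_pos: [0.4644, 0.0016, 0.3099]
tcp_rot: [-0.569, -0.418, 0.418, 0.571]
ft_force: [0.2, 0.4, -5.2]
gripper_width: 0.042
```

```bash
python3 - <<'E'
from rig import ctrl
from h import *
st(ctrl)
h,Q=slotpose([.088,.08,.10],-1);print(h)
plan(ctrl,[([0.44,0.10,0.29],down(1.8)),(h,Q)])
E
```

```text
t 6.75 q [-2.500e-01  1.340e-01  1.537e+00  1.000e-03  1.473e+00 -1.516e+00] p [0.4644 0.0016 0.3099] F [ 0.24  0.43 -5.22] M [-0.028 -0.156  0.052] w 0.042
x [0.301 0.954 0.001] y [-0.002  0.002 -1.   ]
[0.43860014 0.22521866 0.16138993]
11
[[22, 5, 13, -0.0, -0.13, 0.0], [43, 10, 26, -0.0, -0.27, 0.0], [65, 15, 40, -0.0, -0.4, 0.0], [86, 20, 53, -0.0, -0.53, 0.0], [103, 38, 58, -0.08, -0.62, -0.05], [120, 57, 64, -0.15, -0.71, -0.1], [137, 75, 69, -0.23, -0.8, -0.15], [154, 94, 75, -0.3, -0.89, -0.2], [171, 112, 81, -0.38, -0.98, -0.25], [188, 131, 86, -0.46, -1.06, -0.31], [205, 149, 92, -0.54, -1.15, -0.36]]
```

>>> jog_arm --motion '[[[22,5,13,0,-0.13,0],[43,10,26,0,-0.27,0],[65,15,40,0,-0.4,0],[86,20,53,0,-0.53,0],[103,38,58,-0.08,-0.62,-0.05],[120,57,64,-0.15,-0.71,-0.1],[137,75,69,-0.23,-0.8,-0.15],[154,94,75,-0.3,-0.89,-0.2],[171,112,81,-0.38,-0.98,-0.25],[188,131,86,-0.46,-1.06,-0.31],[205,149,92,-0.54,-1.15,-0.36],[205,149,92,-0.54,-1.15,-0.36]]]'

```text
time_s: 7.95
ee_pos: [0.4371, 0.2398, 0.1734]
tcp_rot: [0.304, 0.827, -0.444, -0.165]
ft_force: [0.7, 0.1, -4.2]
gripper_width: 0.0416
```

```bash
python3 - <<'E'
from rig import ctrl
from h import *
st(ctrl)
o=ctrl.get_obs();print('slot',RK.T@(o['ee_pos']-RO)*1000)
im=ctrl.read_camera('scene'); cv2.imwrite('pics/scene2.png',im[:,:,::-1])
im=ctrl.read_camera('top'); cv2.imwrite('pics/top2.png',im[:,:,::-1])
h,Q=slotpose([.088,.08,.10],-1);go(ctrl,h,Q)
h,Q=slotpose([.086,.08,.008],-1);go(ctrl,h,Q)
E
```

```text
t 7.95 q [ 0.054  0.115  2.058  0.704  0.671 -2.877] p [0.4371 0.2398 0.1734] F [ 0.67  0.12 -4.25] M [-0.336  0.401  0.027] w 0.0416
x [-0.761  0.649  0.004] y [ 0.355  0.422 -0.834]
slot [103.31787351  90.45605174 103.88266236]
 [-8.5, 5.8, 16.0] [-0.026, -0.01, -0.01] rows 0.4
 [-7.6, 97.8, 15.6] [-0.026, -0.01, -0.01] rows 2.0
```

View pics/scene2.png

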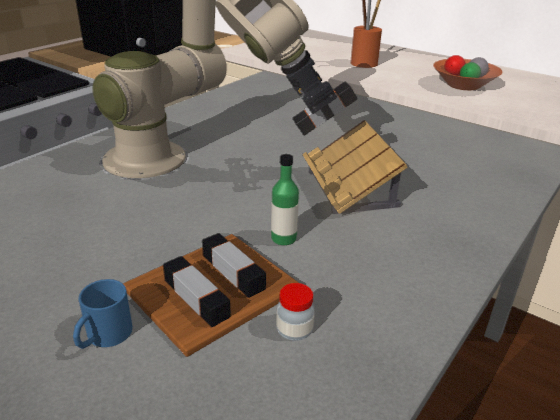

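View pics/top2.png

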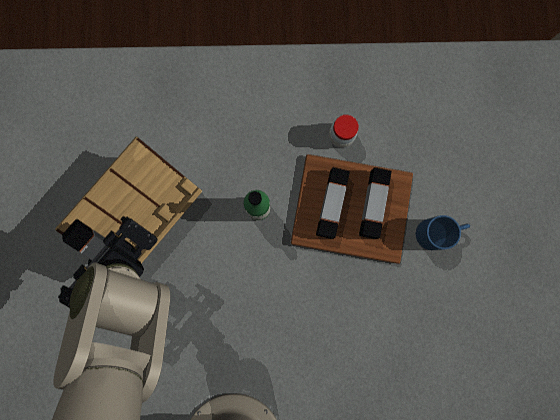

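Scene view: C is tilted over the left slot near (325,110). The joint readout gives q6 = -2.877, right at its limit. I'll fit a kinematic model to pick slots and yaw ways that stay in range.

```bash
cat > kin.py <<'E'
import numpy as np
from scipy.optimize import least_squares
from scipy.spatial.transform import Rotation as R
D=[([.963,.313,1.498,0,1.331,-.223],[.1971,.4866,.2385]),([-.417,.082,1.723,0,1.337,-.197],[.4253,-.061,.261]),([-.694,.626,1.502,0,1.014,-.395],[.5154,-.2778,.0659]),([-.695,.433,1.26,0,1.45,-.395],[.515,-.2775,.2646]),([-.25,.134,1.537,.001,1.473,-1.516],[.4644,.0016,.3099]),([.054,.115,2.058,.704,.671,-2.877],[.4371,.2398,.1734])]
def fk(q,P):
    h,a1,L2,L3,Lt,d,s4,s6,e=P
    z=lambda a:R.from_euler('z',a);y=lambda a:R.from_euler('y',a)
    A=z(q[0]);p=A.apply([a1,d,h]);A=A*y(q[1]);p=p+A.apply([0,0,L2]);A=A*y(q[2]);p=p+A.apply([e,0,L3])
    A=A*z(s4*q[3])*y(q[4]);p=p+A.apply([0,0,Lt]);A=A*z(s6*q[5])
    M=A.as_matrix()  # M z = tool y
    return p,M
def fit():
    best=None
    for s4 in(1,-1):
        f=lambda v:np.concatenate([fk(q,[*v[:6],s4,1,v[6]])[0]-p for q,p in D])*1000
        r=least_squares(f,[.3,0,.4,.4,.25,.116,0]); 
        if best is None or r.cost<best[0]: best=(r.cost,s4,r.x,r.fun)
    return best
if __name__=='__main__':
    b=fit();print(b[0],b[1],b[2].round(4));print(b[3].round(1))
    P=[*b[2][:6],b[1],1,b[2][6]]
    print(fk(D[5][0],P)[1].round(3)); print(fk(D[4][0],P)[1].round(3))
E
python3 kin.py
```

```text
0.23342041280311052 1 [2.006e-01 4.000e-04 4.385e-01 3.970e-01 2.474e-01 1.163e-01 3.840e-02]
[-0.3 -0.   0.2 -0.1 -0.1 -0.3  0.2  0.1  0.1 -0.1 -0.4  0.1  0.   0.1
 -0.   0.   0.  -0.1]
[[ 0.761 -0.543  0.355]
 [-0.649 -0.633  0.422]
 [-0.005 -0.551 -0.834]]
[[-0.3   -0.954 -0.002]
 [-0.954  0.3    0.002]
 [-0.001  0.002 -1.   ]]
```

```bash
cat >> kin.py <<'E'
LO=np.array([-2.94,-.97,.19,-1.23,.02,-2.88]);HI=np.array([2.94,2.17,2.56,4.37,3.11,2.88])
_b=fit();PP=[*_b[2][:6],_b[1],1,_b[2][6]]
def fkt(q):
    p,M=fk(q,PP);return p,np.stack([-M[:,0],M[:,2],np.cross(-M[:,0],M[:,2])],1)
def ik(p,Q,q0):
    def f(q):
        a,B=fkt(q);return np.concatenate([(a-p)*10,R.from_matrix(B.T@Q).as_rotvec()])
    r=least_squares(f,q0);return r.x,np.abs(r.fun).max()
E
python3 - <<'E'
from kin import *
from h import *
for n,y in [('L',.08),('M',0),('R',-.08)]:
  for zs in(-1,1):
    for hgt in(.008,.10):
      p,Q=slotpose([.086,y,hgt],zs)
      sols=set()
      for q4 in(0.5,3.5):
       for q6 in(-2.5,-1,.5,2):
        q,e=ik(p,Q,[.1,.3,1.8,q4,.8,q6])
        if e<1e-3:
            q[3:]=(q[3:]+np.pi)%(2*np.pi)-np.pi
            if q[3]<-1.23:q[3]+=2*np.pi
            sols.add((tuple(q.round(2)),bool(np.all(q>LO) and np.all(q<HI))))
      print(n,zs,hgt,sols)
E
```

```text
L -1 0.008 {((np.float64(0.1), np.float64(0.37), np.float64(2.04), np.float64(4.17), np.float64(-0.49), np.float64(-0.09)), False), ((np.float64(0.1), np.float64(0.37), np.float64(2.04), np.float64(1.03), np.float64(0.49), np.float64(3.05)), False)}
L -1 0.1 {((np.float64(-0.01), np.float64(0.13), np.float64(2.1), np.float64(3.95), np.float64(-0.67), np.float64(0.1)), False), ((np.float64(-0.01), np.float64(0.13), np.float64(2.1), np.float64(0.8), np.float64(0.67), np.float64(-3.04)), False)}
L 1 0.008 {((np.float64(0.1), np.float64(0.37), np.float64(2.04), np.float64(4.17), np.float64(-0.49), np.float64(3.05)), False), ((np.float64(0.1), np.float64(0.37), np.float64(2.04), np.float64(1.03), np.float64(0.49), np.float64(-0.09)), True)}
L 1 0.1 {((np.float64(-0.01), np.float64(0.13), np.float64(2.1), np.float64(0.8), np.float64(0.67), np.float64(0.1)), True), ((np.float64(-0.01), np.float64(0.13), np.float64(2.1), np.float64(3.95), np.float64(-0.67), np.float64(-3.04)), False)}
M -1 0.008 {((np.float64(-0.03), np.float64(0.44), np.float64(1.92), np.float64(4.09), np.float64(-0.59), np
[... 1203 characters left out ...]
.float64(1.82), np.float64(3.9), np.float64(-0.84), np.float64(-0.01)), False), ((np.float64(-0.22), np.float64(0.34), np.float64(1.82), np.float64(0.76), np.float64(0.84), np.float64(3.13)), False)}
R 1 0.008 {((np.float64(-0.13), np.float64(0.53), np.float64(1.77), np.float64(0.87), np.float64(0.69), np.float64(-0.08)), True), ((np.float64(-0.13), np.float64(0.53), np.float64(1.77), np.float64(4.01), np.float64(-0.69), np.float64(3.06)), False)}
R 1 0.1 {((np.float64(-0.22), np.float64(0.34), np.float64(1.82), np.float64(3.9), np.float64(-0.84), np.float64(3.13)), False), ((np.float64(-0.22), np.float64(0.34), np.float64(1.82), np.float64(0.76), np.float64(0.84), np.float64(-0.01)), True)}
```

All slots can only be reached with the mill's heavy end at tool −z (q6 ≈ 0). C is held the other way round, so I'll set it down on open counter at (0.36, 0), turn the gripper by half a turn and regrip.

```bash
python3 - <<'E'
from rig import ctrl
from h import *
r=plan(ctrl,[([0.40,0.14,0.28],down(1.9)),([0.36,0.0,0.15],down(1.17)),([0.36,0,0.03],down(1.17))]);print(r[12:])
E
```

```text
15
[[-6, -24, 4, 0.1, 0.09, 0.03], [-11, -48, 9, 0.19, 0.17, 0.05], [-17, -71, 13, 0.29, 0.26, 0.08], [-23, -95, 17, 0.38, 0.35, 0.1], [-29, -119, 21, 0.48, 0.44, 0.13], [-34, -143, 26, 0.57, 0.52, 0.16], [-44, -137, 56, 0.56, 0.64, 0.19], [-54, -131, 86, 0.56, 0.76, 0.23], [-64, -125, 117, 0.55, 0.88, 0.26], [-74, -119, 147, 0.53, 1.0, 0.3], [-84, -113, 178, 0.52, 1.11, 0.33], [-94, -107, 208, 0.5, 1.23, 0.37]]
[[-94, -74, 230, 0.5, 1.23, 0.37], [-94, -41, 252, 0.5, 1.23, 0.37], [-94, -7, 274, 0.5, 1.23, 0.37]]
```

>>> jog_arm --motion '[[[-6,-24,4,0.1,0.09,0.03],[-11,-48,9,0.19,0.17,0.05],[-17,-71,13,0.29,0.26,0.08],[-23,-95,17,0.38,0.35,0.1],[-29,-119,21,0.48,0.44,0.13],[-34,-143,26,0.57,0.52,0.16],[-44,-137,56,0.56,0.64,0.19],[-54,-131,86,0.56,0.76,0.23],[-64,-125,117,0.55,0.88,0.26],[-74,-119,147,0.53,1.0,0.3],[-84,-113,178,0.52,1.11,0.33],[-94,-107,208,0.5,1.23,0.37]]]'

```text
time_s: 9.25
ee_pos: [0.3603, -0.0015, 0.1497]
tcp_rot: [0.592, 0.391, -0.388, -0.588]
ft_force: [0.2, -0.1, -4.9]
gripper_width: 0.0417
```

```bash
python3 - <<'E'
from rig import ctrl
from h import *
st(ctrl)
go(ctrl,[0.36,0,0.15],down(1.17))
go(ctrl,[0.36,0,0.009],down(1.17))
E
```

```text
t 9.25 q [-0.333  0.049  2.075 -0.     1.01  -1.499] p [ 0.3603 -0.0015  0.1497] F [ 0.17 -0.14 -4.91] M [-0.083 -0.098  0.01 ] w 0.0417
x [0.393 0.919 0.   ] y [ 0.007 -0.003 -1.   ]
 [1.2, -0.3, 0.9] [0.007, -0.004, 0.0] rows 0.1
 [1.2, 140.7, 1.9] [0.007, -0.004, 0.0] rows 2.8
```

>>> jog_arm --motion '[[[1,40,1,0.01,0,0],[1,80,1,0.01,0,0],[1,110,2,0.01,0,0],[1,130,2,0.01,0,0],[1,138,2,0.01,0,0],[1,141,2,0.01,0,0],[1,141,2,0.01,0,0]]]'

```text
time_s: 9.95
ee_pos: [0.3605, -0.0005, 0.0093]
tcp_rot: [-0.59, -0.389, 0.39, 0.591]
ft_force: [0.6, -0.8, -3.6]
gripper_width: 0.0416
```

>>> jog_arm --motion '[[[0,1,0,0,0,0],[0,2,0,0,0,0],[0,3,0,0,0,0]]]'

```text
time_s: 10.25
ee_pos: [0.3609, -0.0007, 0.0067]
tcp_rot: [0.59, 0.39, -0.389, -0.59]
ft_force: [1.0, -0.6, -1.7]
gripper_width: 0.0419
```

>>> jog_arm --motion '[[[0,1,0,0,0,0],[0,1,0,0,0,0],[0,1,0,0,0,0],[0,1,0,0,0,0],[0,-10,0,0,0,0],[0,-40,0,0,0,0],[0,-70,0,0,0.1,0],[0,-70,0,0,0.24,0],[0,-70,0,0,0.38,0],[0,-70,0,0,0.52,0],[0,-70,0,0,0.66,0],[0,-70,0,0,0.8,0]]]' --hand 1

```text
time_s: 11.45
ee_pos: [0.3609, -0.0007, 0.0767]
tcp_rot: [-0.696, -0.127, 0.127, 0.696]
ft_force: [-0.8, -0.3, -0.3]
gripper_width: 0.0881
```

```bash
python3 - <<'E'
from rig import ctrl
from h import *
st(ctrl)
go(ctrl,[0.3605,-0.0006,0.075],down(1.172-3.1416))
E
```

```text
t 11.45 q [-3.300e-01  1.970e-01  2.153e+00  1.000e-03  7.910e-01 -6.920e-01] p [ 0.3609 -0.0007  0.0767] F [-0.8  -0.3  -0.34] M [-0.028  0.023 -0.029] w 0.0881
x [0.936 0.353 0.   ] y [ 0.  0. -1.]
 [-0.3, 1.7, 0.2] [-0.001, 2.331, 0.0] rows 15.5
```

>>> jog_arm --motion '[[[0,0,0,0,0.145,0],[0,0,0,0,0.29,0],[0,0,0,0,0.435,0],[0,0,0,0,0.58,0],[0,0,0,0,0.725,0],[0,0,0,0,0.87,0],[0,0,0,0,1.015,0],[0,0,0,0,1.16,0],[0,0,0,0,1.305,0],[0,0,0,0,1.45,0],[0,0,0,0,1.595,0],[0,0,0,0,1.74,0]]]'

```text
time_s: 12.65
ee_pos: [0.3608, -0.0007, 0.0768]
tcp_rot: [-0.544, 0.451, -0.451, 0.544]
ft_force: [-0.2, 0.4, 0.6]
gripper_width: 0.0883
```

```bash
python3 - <<'E'
from rig import ctrl
from h import *
st(ctrl)
go(ctrl,[0.3605,-0.0006,0.007],down(1.172-3.1416))
E
```

```text
t 12.65 q [-3.300e-01  1.970e-01  2.153e+00  1.000e-03  7.910e-01  1.054e+00] p [ 0.3608 -0.0007  0.0768] F [-0.15  0.44  0.62] M [-0.021  0.168 -0.05 ] w 0.0883
x [ 0.185 -0.983 -0.   ] y [ 0.  0. -1.]
 [-0.1, 69.8, -0.3] [-0.0, 0.585, -0.0] rows 3.9
```

>>> jog_arm --motion '[[[0,0,0,0,0.145,0],[0,0,0,0,0.29,0],[0,0,0,0,0.435,0],[0,5,0,0,0.585,0],[0,30,0,0,0.585,0],[0,55,0,0,0.585,0],[0,68,0,0,0.585,0],[0,70,0,0,0.585,0]]]'

```text
time_s: 13.45
ee_pos: [0.3601, -0.0004, 0.0058]
tcp_rot: [-0.391, 0.59, -0.588, 0.391]
ft_force: [0.1, 1.1, -0.4]
gripper_width: 0.0877
```

>>> jog_arm --motion '[[[0,0,0,0,0,0],[0,0,0,0,0,0],[0,0,0,0,0,0],[0,0,0,0,0,0],[0,0,0,0,0,0],[0,-5,0,0,0,0],[0,-20,0,0,0,0],[0,-50,0,0,0,0],[0,-90,0,0,0,0],[0,-130,0,0,0,0],[0,-160,0,0,0,0],[0,-170,0,0,0,0]]]' --hand 0

```text
time_s: 14.65
ee_pos: [0.3611, -0.0008, 0.1781]
tcp_rot: [0.39, -0.589, 0.59, -0.392]
ft_force: [0.5, 0.3, -5.1]
gripper_width: 0.0418
```

```bash
python3 - <<'E'
from rig import ctrl
from h import *
st(ctrl)
o=ctrl.get_obs();r=R.from_quat(o['tcp_rot']).as_matrix();print(r.T@o['wrist_torque'])
h,Q=slotpose([.090,.08,.10],1);print(h)
p=plan(ctrl,[([0.40,0.14,0.27],down(-1.2)),(h,Q)]);print(p[12:])
E
```

```text
t 14.65 q [-0.33   0.01   2.029  0.     1.101  1.639] p [ 0.3611 -0.0008  0.1781] F [ 0.54  0.35 -5.09] M [-0.001  0.029  0.037] w 0.0418
x [-0.389 -0.921 -0.001] y [ 0.002 -0.    -1.   ]
[-0.02645989 -0.03732922 -0.01226478]
[0.43964146 0.22648345 0.16253708]
12
[[-24, -15, -3, -0.0, -0.13, 0.0], [-48, -31, -6, -0.0, -0.26, 0.0], [-72, -46, -9, -0.0, -0.38, 0.0], [-97, -61, -12, -0.0, -0.51, 0.0], [-121, -77, -16, -0.0, -0.64, 0.0], [-145, -92, -19, -0.0, -0.77, 0.0], [-161, -74, -18, 0.08, -0.85, 0.06], [-177, -56, -18, 0.17, -0.93, 0.13], [-192, -38, -17, 0.26, -1.01, 0.19], [-208, -20, -17, 0.34, -1.09, 0.26], [-224, -2, -16, 0.43, -1.16, 0.32], [-240, 16, -16, 0.52, -1.24, 0.39]]
[]
```

```bash
python3 - <<'E'
from rig import ctrl
from h import *
for i in range(4):
    im=ctrl.read_camera('scene')
    o=ctrl.get_obs();r=R.from_quat(o['tcp_rot']).as_matrix();print((r.T@o['wrist_torque']).round(3),o['ft_force'].round(2))
cv2.imwrite('pics/scene3.png',im[:,:,::-1])
E
```

```text
[ 0.09  -0.001  0.01 ] [ 1.22 -0.35 -3.56]
[-0.056  0.066 -0.006] [ 0.2   0.01 -5.41]
[-0.018  0.025 -0.008] [-0.92  0.22 -5.57]
[-0.086  0.026 -0.066] [-0.86  0.14 -5.64]
```

View pics/scene3.png

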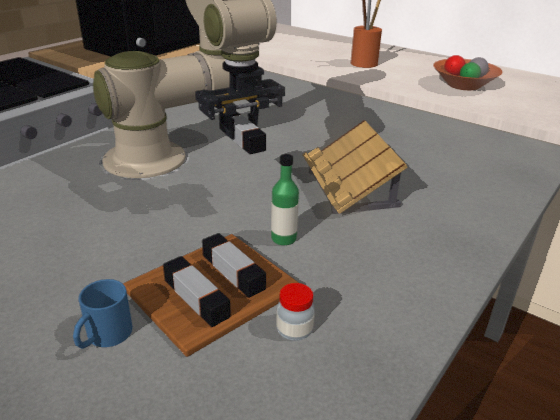

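```bash
python3 - <<'E'
from rig import ctrl
from h import *
A=[]
for i in range(12):
    ctrl.read_camera('scene')
    o=ctrl.get_obs();r=R.from_quat(o['tcp_rot']).as_matrix();A.append(np.r_[r.T@o['wrist_torque'],o['ft_force'],o['joint_torque'][3:]])
A=np.array(A);print(A[:,0].round(3));print(A.mean(0).round(3),A.std(0).round(3))
E
```

```text
[-0.034 -0.004 -0.072 -0.057 -0.055 -0.025 -0.001  0.014 -0.084 -0.044
 -0.018 -0.055]
[-0.036  0.01  -0.025 -0.081 -0.073 -4.33   0.016  0.048  0.   ] [0.029 0.026 0.026 0.402 0.271 0.315 0.    0.001 0.   ]
```

```bash
python3 - <<'E'
from rig import ctrl
from h import *
im=cv2.imread('pics/scene3.png')
o=ctrl.get_obs();r=R.from_quat(o['tcp_rot']).as_matrix();c=o['ee_pos']-r[:,1]*0.015
f=5;u0,v0=180,60
im2=cv2.resize(im[v0:v0+115,u0:u0+150],None,fx=f,fy=f,interpolation=cv2.INTER_CUBIC)
def P(x,y,z):
    q=proj('scene',c+r@[x,y,z],ctrl);return (int((q[0]-u0+.5)*f),int((q[1]-v0+.5)*f))
import itertools
V=list(itertools.product((-.021,.021),(-.021,.021),(-.08,.08)))
for a in V:
    for b in V:
        if sum(x!=y for x,y in zip(a,b))==1: cv2.line(im2,P(*a),P(*b),(0,255,255) if a[2]<0 else (0,255,0),1)
cv2.imwrite('pics/ov3.png',im2)
E
```

```text
(no output)
```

View pics/ov3.png

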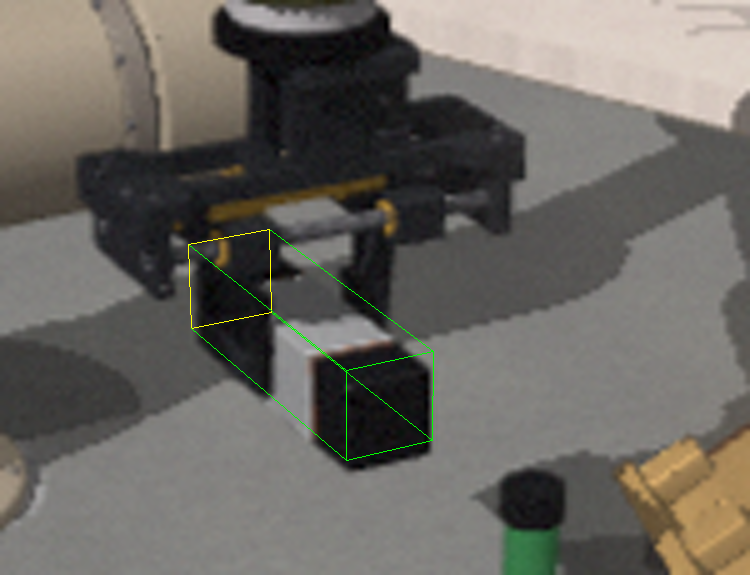

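The overlay shows C level and centred in the grip, but the resting moment at this pose is close to zero and noisy. I don't trust it without a baseline, so I'll compare loaded and free readings at the same low pose.

>>> jog_arm --motion '[[[0,40,0,0,0,0],[0,80,0,0,0,0],[0,120,0,0,0,0],[0,145,0,0,0,0],[0,158,0,0,0,0],[0,161,0,0,0,0],[0,161,0,0,0,0],[0,161,0,0,0,0],[0,161,0,0,0,0]]]'

```text
time_s: 16.35
ee_pos: [0.3606, -0.0006, 0.0154]
tcp_rot: [-0.391, 0.589, -0.589, 0.391]
ft_force: [-0.2, 0.0, -4.9]
gripper_width: 0.0417
```

```bash
cat > samp.py <<'E'
from rig import ctrl
from h import *
import sys
A=[]
for i in range(int(sys.argv[1])):
    ctrl.read_camera('scene')
    o=ctrl.get_obs();r=R.from_quat(o['tcp_rot']).as_matrix();A.append(np.r_[r.T@o['wrist_torque'],r.T@o['ft_force'],o['joint_torque']])
A=np.array(A);print(A[:,0].round(3));print('M,F tool',A.mean(0)[:6].round(3),'tau',A.mean(0)[6:].round(3),'sd',A.std(0).round(3))
st(ctrl)
E
python3 samp.py 6
```

```text
[-0.012 -0.022 -0.105 -0.055  0.009 -0.042]
M,F tool [-0.038  0.    -0.048  0.199  4.607  0.192] tau [-1.000e-03 -3.099e+01 -1.366e+01  1.000e-02  4.300e-02  0.000e+00] sd [0.036 0.022 0.023 0.399 0.554 0.427 0.006 0.064 0.016 0.    0.    0.   ]
t 16.65 q [-3.300e-01  3.500e-01  2.196e+00  1.000e-03  5.980e-01  1.639e+00] p [ 0.3602 -0.0004  0.0149] F [-0.3  -0.45 -5.43] M [-0.017  0.052 -0.041] w 0.0416
x [-0.389 -0.921 -0.   ] y [-0.002  0.001 -1.   ]
```

>>> jog_arm --motion '[[[0,5,0,0,0,0],[0,10,0,0,0,0],[0,11,0,0,0,0]]]'

```text
time_s: 16.95
ee_pos: [0.3621, -0.0012, 0.0053]
tcp_rot: [0.39, -0.589, 0.59, -0.392]
ft_force: [-5.7, -0.7, 40.7]
gripper_width: 0.0419
```

>>> jog_arm --motion '[[[0,0,0,0,0,0],[0,0,0,0,0,0],[0,0,0,0,0,0],[0,-5,0,0,0,0],[0,-10,0,0,0,0],[0,-10,0,0,0,0],[0,-10,0,0,0,0]]]' --hand 1

```text
time_s: 17.65
ee_pos: [0.3621, -0.0012, 0.0155]
tcp_rot: [0.39, -0.588, 0.59, -0.392]
ft_force: [0.3, -0.2, 0.1]
gripper_width: 0.0882
```

```bash
python3 samp.py 8
```

```text
[-0.19  -0.133 -0.165 -0.137 -0.154 -0.162 -0.153 -0.161]
M,F tool [-0.157  0.016 -0.052  0.322  0.281  0.141] tau [ 5.0000e-03 -2.9695e+01 -1.2952e+01  6.0000e-03 -8.4000e-02  0.0000e+00] sd [0.017 0.039 0.022 0.335 0.557 0.5   0.004 0.07  0.028 0.    0.001 0.   ]
t 18.05 q [-0.33   0.35   2.193  0.     0.596  1.639] p [ 0.362  -0.0011  0.0152] F [-0.26  0.1  -0.52] M [ 0.002  0.174 -0.027] w 0.0881
x [-0.389 -0.921 -0.   ] y [ 0.002 -0.001 -1.   ]
```

Loaded minus free moment is +0.119 N m about tool x, and joint 5 shows +0.127. That matches the expected 0.12, so C's heavy end is at tool −z, as required. Regrip and carry.

>>> jog_arm --motion '[[[0,4,0,0,0,0],[0,8,0,0,0,0],[0,8,0,0,0,0]]]'

```text
time_s: 18.35
ee_pos: [0.3617, -0.0011, 0.0067]
tcp_rot: [0.391, -0.589, 0.589, -0.391]
ft_force: [-0.2, 0.9, 0.2]
gripper_width: 0.0885
```

>>> jog_arm --motion '[[[0,0,0,0,0,0],[0,0,0,0,0,0],[0,0,0,0,0,0],[0,0,0,0,0,0],[0,0,0,0,0,0],[0,-5,0,0,0,0],[0,-20,0,0,0,0],[0,-50,0,0,0,0],[0,-90,0,0,0,0],[0,-130,0,0,0,0],[0,-170,0,0,0,0]]]' --hand 0

```text
time_s: 19.45
ee_pos: [0.3607, -0.0007, 0.1783]
tcp_rot: [0.391, -0.589, 0.589, -0.391]
ft_force: [0.6, 0.2, -5.7]
gripper_width: 0.0415
```

```bash
python3 - <<'E'
from rig import ctrl
from h import *
st(ctrl)
h,Q=slotpose([.090,.08,.10],1);print(h)
p=plan(ctrl,[([0.40,0.14,0.27],down(-1.2)),(h,Q)]);print(p[12:])
E
```

```text
t 19.45 q [-0.33   0.009  2.029  0.     1.103  1.639] p [ 0.3607 -0.0007  0.1783] F [ 0.64  0.19 -5.66] M [-0.078 -0.033 -0.002] w 0.0415
x [-0.389 -0.921 -0.   ] y [ 0.001  0.    -1.   ]
[0.43964146 0.22648345 0.16253708]
12
[[-24, -15, -3, -0.0, -0.13, -0.0], [-48, -31, -6, -0.0, -0.26, -0.0], [-72, -46, -9, -0.0, -0.38, -0.0], [-97, -61, -12, -0.0, -0.51, -0.0], [-121, -76, -15, -0.0, -0.64, -0.0], [-145, -92, -18, -0.0, -0.77, -0.0], [-161, -74, -18, 0.08, -0.85, 0.06], [-177, -56, -17, 0.17, -0.93, 0.13], [-192, -38, -17, 0.26, -1.01, 0.19], [-208, -20, -16, 0.35, -1.09, 0.26], [-224, -2, -16, 0.43, -1.16, 0.32], [-240, 16, -16, 0.52, -1.24, 0.39]]
[]
```

>>> jog_arm --motion '[[[-24,-15,-3,0,-0.13,0],[-48,-31,-6,0,-0.26,0],[-72,-46,-9,0,-0.38,0],[-97,-61,-12,0,-0.51,0],[-121,-76,-15,0,-0.64,0],[-145,-92,-18,0,-0.77,0],[-161,-74,-18,0.08,-0.85,0.06],[-177,-56,-17,0.17,-0.93,0.13],[-192,-38,-17,0.26,-1.01,0.19],[-208,-20,-16,0.35,-1.09,0.26],[-224,-2,-16,0.43,-1.16,0.32],[-240,16,-16,0.52,-1.24,0.39]]]'

```text
time_s: 20.65
ee_pos: [0.4357, 0.2232, 0.1671]
tcp_rot: [-0.445, 0.171, -0.302, 0.825]
ft_force: [-0.1, 1.4, -4.5]
gripper_width: 0.0415
```

```bash
cat > sp.py <<'E'
from rig import ctrl
from h import *
import sys
y,zs=float(sys.argv[1]),1
st(ctrl)
o=ctrl.get_obs();print('slot xyz mm',(RK.T@(o['ee_pos']-RO)*1000).round(1),'F slot',(RK.T@o['ft_force']).round(2))
for a in sys.argv[2:]:
    x,z=map(float,a.split(','));h,Q=slotpose([x,y,z],1);go(ctrl,h,Q,a)
E
python3 sp.py .08 .088,.10 .088,.03 .088,.012; python3 - <<'E'
from rig import ctrl
import cv2
cv2.imwrite('pics/scene4.png',ctrl.read_camera('scene')[:,:,::-1])
cv2.imwrite('pics/top4.png',ctrl.read_camera('top')[:,:,::-1])
E
```

```text
t 20.65 q [0.008 0.113 2.076 0.716 0.69  0.218] p [0.4357 0.2232 0.1671] F [-0.13  1.43 -4.52] M [-0.442  0.494  0.015] w 0.0415
x [ 0.758 -0.652 -0.014] y [ 0.346  0.421 -0.839]
slot xyz mm [ 88.5  81.  106.6] F slot [-1.76  1.01 -4.28]
.088,.10 [1.0, 6.6, -0.3] [0.035, -0.025, 0.001] rows 0.3
.088,.03 [0.9, 76.6, 2.2] [0.035, -0.025, 0.001] rows 1.5
.088,.012 [0.9, 94.6, 2.8] [0.035, -0.025, 0.001] rows 1.9
```

View pics/scene4.png

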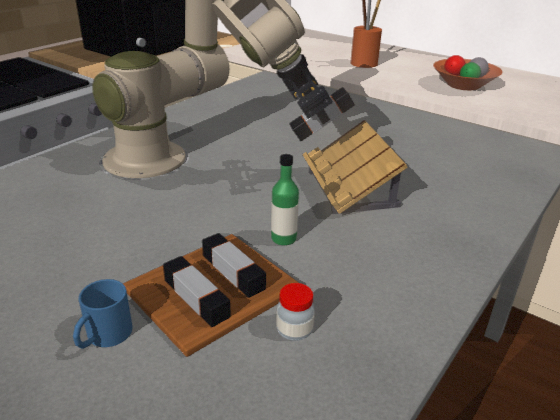

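C is tilted with the slope over the left slot, with its lower end at (300,128). Descending along the bed normal.

>>> jog_arm --motion '[[[1,6,0,0.03,-0.02,0],[1,30,1,0.04,-0.02,0],[1,55,2,0.04,-0.02,0],[1,75,2,0.04,-0.02,0],[1,88,3,0.04,-0.02,0],[1,93,3,0.04,-0.02,0],[1,95,3,0.04,-0.02,0],[1,95,3,0.04,-0.02,0]]]'

```text
time_s: 21.55
ee_pos: [0.4697, 0.264, 0.0887]
tcp_rot: [-0.433, 0.16, -0.301, 0.835]
ft_force: [-1.7, -1.5, -2.5]
gripper_width: 0.0421
```

```bash
python3 sp.py .08 .088,.010 .088,.007
```

```text
t 21.55 q [ 0.097  0.36   2.045  1.02   0.499 -0.067] p [0.4697 0.264  0.0887] F [-1.7  -1.48 -2.53] M [-0.565  0.793  0.075] w 0.0421
x [ 0.768 -0.64  -0.007] y [ 0.363  0.445 -0.819]
slot xyz mm [87.1 80.6 12. ] F slot [-3.28  0.37 -0.8 ]
.088,.010 [0.6, 2.0, 0.9] [-0.001, -0.009, -0.002] rows 0.1
.088,.007 [0.6, 5.0, 0.9] [-0.001, -0.009, -0.002] rows 0.1
```

>>> jog_arm --motion '[[[0,1,0,0,-0.01,0],[0,2,0,0,-0.01,0],[0,2,0,0,-0.01,0]]]'

```text
time_s: 21.85
ee_pos: [0.4703, 0.2646, 0.0886]
tcp_rot: [-0.434, 0.155, -0.299, 0.836]
ft_force: [-16.8, -13.6, 16.4]
gripper_width: 0.0421
```

```bash
python3 sp.py .08 .078,.010 .088,.008
```

```text
t 21.85 q [ 0.098  0.361  2.044  1.023  0.498 -0.079] p [0.4703 0.2646 0.0886] F [-16.82 -13.6   16.4 ] M [-0.923  1.436  0.15 ] w 0.0421
x [ 0.773 -0.634 -0.001] y [ 0.364  0.445 -0.818]
slot xyz mm [87.6 80.6 11.4] F slot [-7.95  4.34 25.59]
.078,.010 [0.6, 1.4, -9.6] [-0.002, 0.001, -0.002] rows 0.2
.088,.008 [0.6, 3.4, 0.4] [-0.002, 0.001, -0.002] rows 0.1
```

>>> jog_arm --motion '[[[0,-1,-1,0,0,0],[0,-1,-3,0,0,0],[0,-1,-5,0,0,0]]]'

```text
time_s: 22.15
ee_pos: [0.4674, 0.2608, 0.0868]
tcp_rot: [-0.434, 0.155, -0.299, 0.836]
ft_force: [0.3, -0.2, -3.7]
gripper_width: 0.0417
```

```bash
python3 sp.py .08 .078,.010; python3 - <<'E'
from rig import ctrl
import cv2
cv2.imwrite('pics/scene5.png',cv2.resize(ctrl.read_camera('scene')[60:220,280:440,::-1],None,fx=3.7,fy=3.7,interpolation=cv2.INTER_CUBIC))
cv2.imwrite('pics/top5.png',cv2.resize(ctrl.read_camera('top')[120:300,40:240,::-1],None,fx=3.3,fy=3.3,interpolation=cv2.INTER_CUBIC))
E
```

```text
t 22.15 q [ 0.089  0.358  2.056  1.038  0.498 -0.103] p [0.4674 0.2608 0.0868] F [ 0.26 -0.25 -3.72] M [-0.514  0.453  0.019] w 0.0417
x [ 0.773 -0.634 -0.   ] y [ 0.365  0.445 -0.818]
slot xyz mm [82.7 80.4 12.6] F slot [-2.16 -0.36 -3.03]
.078,.010 [0.4, 2.6, -4.7] [-0.002, 0.002, -0.002] rows 0.1
```

View pics/scene5.png

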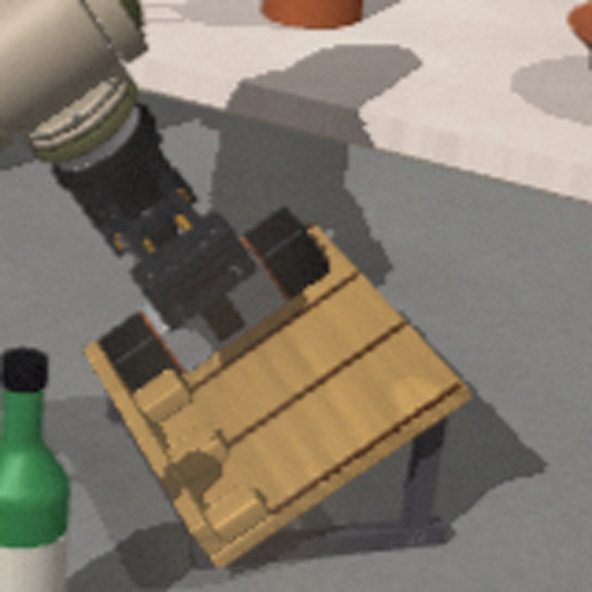

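View pics/top5.png

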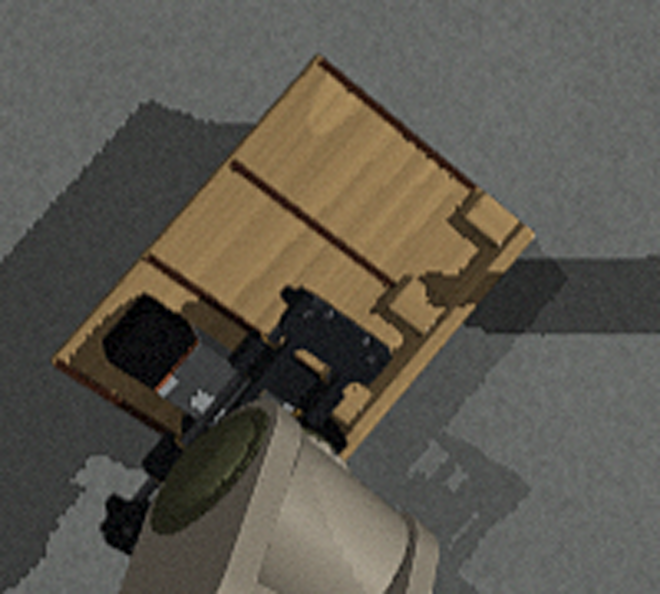

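Both views show C in the left slot between its blocks, not yet at the ledge. Sliding it down.

>>> jog_arm --motion '[[[0,1,-1,0,0,0],[0,1,-2,0,0,0],[0,1,-3,0,0,0],[0,1,-4,0,0,0]]]'

```text
time_s: 22.65
ee_pos: [0.467, 0.2598, 0.0851]
tcp_rot: [-0.432, 0.155, -0.299, 0.837]
ft_force: [6.2, 13.0, 7.2]
gripper_width: 0.0418
```

```bash
python3 sp.py .08 .078,.010
```

```text
t 22.65 q [ 0.085  0.361  2.062  1.058  0.496 -0.127] p [0.467  0.2598 0.0851] F [ 6.21 13.05  7.17] M [ 2.078 -0.711  0.021] w 0.0418
x [ 0.773 -0.635 -0.001] y [ 0.367  0.448 -0.815]
slot xyz mm [80.9 80.  11.8] F slot [15.6   3.5  -2.17]
.078,.010 [-0.0, 1.8, -2.9] [-0.007, 0.001, -0.001] rows 0.1
```

>>> jog_arm --motion '[[[0,1,-2,0,0,0],[0,1,-2,0,0,0]]]'

```text
time_s: 22.85
ee_pos: [0.4672, 0.26, 0.0849]
tcp_rot: [-0.43, 0.155, -0.299, 0.838]
ft_force: [-2.3, 5.8, 11.5]
gripper_width: 0.0416
```

>>> jog_arm --motion '[[[0,0,0,0,0,0],[0,0,0,0,0,0],[0,0,0,0,0,0],[0,-2,0,0,0,0],[0,-12,0,0,0,0],[0,-40,0,0,0,0],[0,-75,0,0,0,0],[0,-110,0,0,0,0]]]' --hand 0.65

```text
time_s: 23.65
ee_pos: [0.4256, 0.2096, 0.1753]
tcp_rot: [-0.431, 0.155, -0.299, 0.837]
ft_force: [0.5, -0.1, 0.9]
gripper_width: 0.0575
```

```bash
python3 - <<'E'
from rig import ctrl
from h import *
st(ctrl)
for c in ['scene','top']:
    cv2.imwrite(f'pics/{c}6.png',ctrl.read_camera(c)[:,:,::-1])
for c in ['top','scene']:
    for n in ['mill_a_mid']:
        print(c,n,[(np.round(d['xyz'],3).tolist(),round(d['conf'],2)) for d in ctrl.mark_of(c,n)])
E
```

```text
t 23.65 q [-0.055  0.062  2.127  0.791  0.721  0.084] p [0.4256 0.2096 0.1753] F [ 0.51 -0.07  0.86] M [-0.221  0.311 -0.035] w 0.0575
x [ 0.773 -0.635 -0.001] y [ 0.368  0.45  -0.814]
top mill_a_mid [([0.538, -0.34, 0.037], 0.55), ([0.43, 0.212, 0.029], 0.16)]
scene mill_a_mid [([0.535, -0.338, 0.038], 0.69)]
```

View pics/scene6.png

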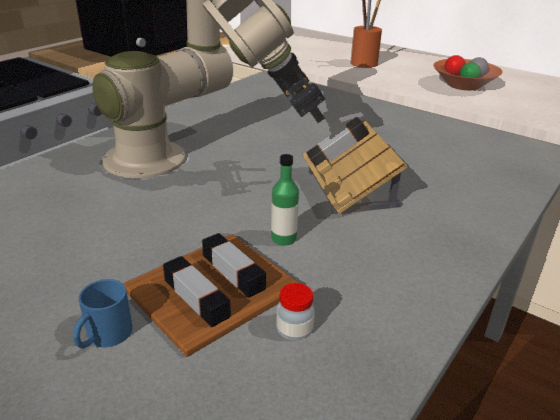

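View pics/top6.png

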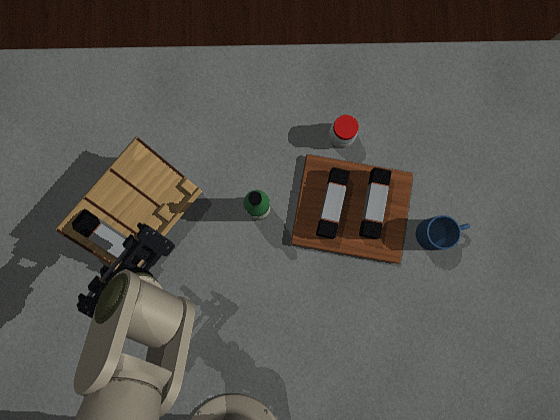

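The scene shows C resting in the left slot at (340,140), and the fingers are clear. A and B lie on the board, at (375,203) and (333,203) in the top view. Next I'll fit their axes.

```bash
python3 - <<'E'
from rig import ctrl
from h import *
im=cv2.imread('pics/top6.png')
b,g,r=[im[...,i].astype(int) for i in range(3)]
# caps: dark; steel: grey (low saturation), inside board window
sat=im.max(2).astype(int)-im.min(2)
m=((im.max(2)<28)|((sat<25)&(im.max(2)>110))).astype(np.uint8)
w=np.zeros_like(m);w[160:248,305:402]=1;m&=w
m=cv2.morphologyEx(m,cv2.MORPH_CLOSE,np.ones((3,3),np.uint8));m=cv2.morphologyEx(m,cv2.MORPH_OPEN,np.ones((3,3),np.uint8))
n,l,s,_=cv2.connectedComponentsWithStats(m)
for i in range(1,n):
    if s[i,4]<150: continue
    pts=np.argwhere(l==i)[:,::-1].astype(np.float32)
    box=cv2.minAreaRect(pts);bp=cv2.boxPoints(box)
    W=np.array([onz('top',q,0.060,ctrl)[:2] for q in bp])
    e=[W[1]-W[0],W[2]-W[1]];L=max(e,key=np.linalg.norm)
    print(s[i].tolist(),W.round(3).tolist(),'ctr',W.mean(0).round(4),'len',[round(float(np.linalg.norm(v)),3) for v in e],'az',round(float(np.arctan2(L[1],L[0])),3))
cv2.imwrite('pics/m6.png',cv2.resize(m[150:260,290:420]*255,None,fx=5,fy=5))
E
```

```text
[316, 168, 33, 71, 1286] [[0.464, -0.194], [0.619, -0.234], [0.609, -0.278], [0.453, -0.237]] ctr [ 0.5362 -0.2361] len [0.161, 0.045] az -0.251
[359, 168, 32, 71, 1329] [[0.46, -0.292], [0.617, -0.327], [0.607, -0.375], [0.451, -0.338]] ctr [ 0.5339 -0.333 ] len [0.161, 0.048] az -0.224
```

View pics/m6.png

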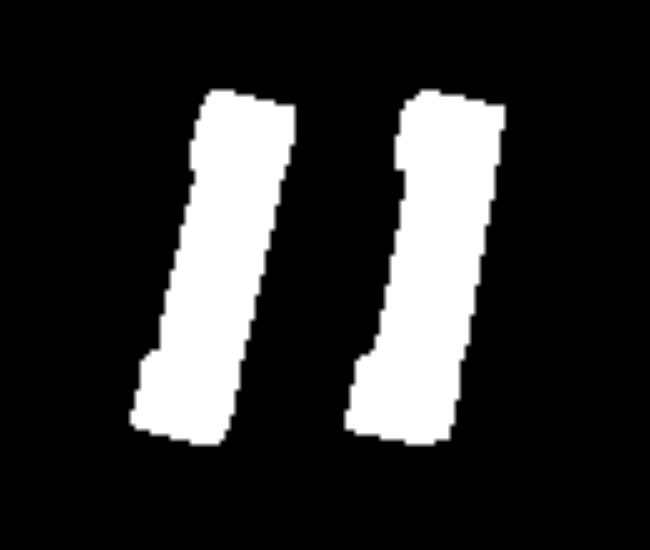

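```bash
python3 - <<'E'
from rig import ctrl
from h import *
p=plan(ctrl,[([0.41,0.08,0.27],down(-1.2)),([0.536,-0.238,0.26],down(-1.82)),([0.536,-0.238,.10],down(-1.82))]);print(p[12:])
E
```

```text
18
[[12, -24, -6, -0.1, 0.08, -0.03], [23, -47, -12, -0.2, 0.16, -0.05], [35, -71, -17, -0.3, 0.25, -0.08], [46, -95, -23, -0.41, 0.33, -0.11], [58, -118, -29, -0.51, 0.41, -0.13], [70, -142, -35, -0.61, 0.49, -0.16], [107, -153, -52, -0.6, 0.57, -0.18], [145, -164, -70, -0.6, 0.64, -0.21], [182, -175, -87, -0.59, 0.72, -0.23], [219, -186, -105, -0.59, 0.79, -0.26], [257, -197, -122, -0.58, 0.87, -0.28], [294, -208, -140, -0.57, 0.94, -0.3]]
[[332, -219, -158, -0.56, 1.02, -0.33], [369, -230, -175, -0.55, 1.09, -0.35], [369, -198, -198, -0.55, 1.09, -0.35], [369, -165, -222, -0.55, 1.09, -0.35], [369, -133, -245, -0.55, 1.09, -0.35], [369, -100, -268, -0.55, 1.09, -0.35]]
```

>>> jog_arm --motion '[[[12,-24,-6,-0.1,0.08,-0.03],[23,-47,-12,-0.2,0.16,-0.05],[35,-71,-17,-0.3,0.25,-0.08],[46,-95,-23,-0.41,0.33,-0.11],[58,-118,-29,-0.51,0.41,-0.13],[70,-142,-35,-0.61,0.49,-0.16],[107,-153,-52,-0.6,0.57,-0.18],[145,-164,-70,-0.6,0.64,-0.21],[182,-175,-87,-0.59,0.72,-0.23],[219,-186,-105,-0.59,0.79,-0.26],[257,-197,-122,-0.58,0.87,-0.28],[294,-208,-140,-0.57,0.94,-0.3]]]' --hand 0.75

```text
time_s: 25.05
ee_pos: [0.5053, -0.1595, 0.2604]
tcp_rot: [-0.476, 0.524, -0.521, 0.477]
ft_force: [-0.0, 0.4, 0.8]
gripper_width: 0.0661
```

```bash
python3 - <<'E'
from rig import ctrl
from h import *
st(ctrl)
p=plan(ctrl,[([0.536,-0.238,0.26],down(-1.82)),([0.536,-0.238,.08],down(-1.82)),([0.536,-0.238,.026],down(-1.82))]);print(p[12:])
E
```

```text
t 25.05 q [-0.529  0.31   1.445  0.003  1.39   1.133] p [ 0.5053 -0.1595  0.2604] F [-0.02  0.44  0.82] M [ 0.019  0.13  -0.029] w 0.0661
x [-0.092 -0.996 -0.004] y [-0.001  0.004 -1.   ]
8
[[38, 0, 19, 0.0, 0.08, -0.0], [75, 0, 38, 0.0, 0.16, -0.0], [76, 45, 38, 0.0, 0.16, -0.0], [76, 90, 38, 0.0, 0.16, -0.0], [76, 135, 38, 0.0, 0.16, -0.0], [76, 180, 38, 0.0, 0.16, -0.0], [76, 207, 38, 0.0, 0.16, -0.0], [76, 234, 38, 0.0, 0.16, -0.0]]
[]
```

>>> jog_arm --motion '[[[38,0,19,0,0.08,0],[75,0,38,0,0.16,0],[76,40,38,0,0.16,0],[76,85,38,0,0.16,0],[76,130,38,0,0.16,0],[76,175,38,0,0.16,0],[76,210,38,0,0.16,0],[76,230,38,0,0.16,0],[76,234,38,0,0.16,0],[76,234,38,0,0.16,0],[76,234,38,0,0.16,0]]]'

```text
time_s: 26.15
ee_pos: [0.5365, -0.2378, 0.0269]
tcp_rot: [-0.432, 0.56, -0.558, 0.434]
ft_force: [0.5, 0.3, -0.7]
gripper_width: 0.066
```

```bash
python3 samp.py 6
```

```text
[-0.158 -0.184 -0.137 -0.137 -0.13  -0.139]
M,F tool [-0.148  0.01  -0.031 -0.301 -0.279 -0.619] tau [ 2.4000e-02 -5.0525e+01 -1.9970e+01  4.2000e-02 -5.7000e-02 -1.0000e-03] sd [0.019 0.025 0.024 0.566 0.613 0.356 0.003 0.31  0.106 0.    0.002 0.   ]
t 26.45 q [-0.618  0.685  1.518  0.004  0.94   1.202] p [ 0.5361 -0.2378  0.0266] F [-0.94  1.09  0.22] M [-0.014  0.147 -0.02 ] w 0.0661
x [-0.249 -0.968 -0.004] y [-0.     0.004 -1.   ]
```

>>> jog_arm --motion '[[[0,0,0,0,0,0],[0,0,0,0,0,0],[0,0,0,0,0,0],[0,0,0,0,0,0],[0,-4,0,0,0,0],[0,-10,0,0,0,0],[0,-15,0,0,0,0],[0,-15,0,0,0,0],[0,-15,0,0,0,0]]]' --hand 0

```text
time_s: 27.35
ee_pos: [0.5361, -0.2378, 0.0417]
tcp_rot: [-0.432, 0.56, -0.558, 0.434]
ft_force: [0.6, 0.1, -4.2]
gripper_width: 0.0419
```

```bash
python3 samp.py 6
```

```text
[-0.057 -0.046  0.036 -0.009 -0.078 -0.06 ]
M,F tool [-3.600e-02 -3.000e-03 -4.400e-02 -4.000e-02  3.831e+00  1.830e-01] tau [ 4.0000e-03 -5.2738e+01 -2.1657e+01  1.1000e-02  4.6000e-02  0.0000e+00] sd [0.038 0.027 0.01  0.725 0.521 0.388 0.002 0.116 0.063 0.    0.002 0.   ]
t 27.65 q [-0.618  0.663  1.511  0.004  0.97   1.202] p [ 0.5361 -0.2378  0.0415] F [-0.31  0.29 -4.09] M [-0.027  0.069  0.02 ] w 0.0419
x [-0.249 -0.968 -0.004] y [-0.     0.004 -1.   ]
```

Loaded minus free: +0.112 N m, and joint 5 +0.10. B's heavy end is at tool −z already, so no regrasp is needed. Carrying it to the middle slot.

```bash
python3 - <<'E'
from rig import ctrl
from h import *
p=plan(ctrl,[([0.53,-0.23,0.27],down(-1.82)),([0.44,0.04,0.29],down(-1.2))]);print(p[12:])
E
```

```text
12
[[-1, -46, -2, 0.0, -0.0, -0.0], [-3, -91, -3, 0.0, -0.0, -0.0], [-4, -137, -5, 0.0, -0.0, -0.0], [-6, -183, -6, 0.0, -0.0, -0.0], [-7, -228, -8, 0.0, -0.0, -0.0], [-41, -231, -30, 0.0, -0.09, -0.0], [-75, -234, -52, 0.0, -0.18, -0.0], [-109, -237, -74, 0.0, -0.27, -0.0], [-144, -239, -96, 0.0, -0.36, -0.0], [-178, -242, -118, 0.0, -0.45, -0.0], [-212, -245, -141, 0.0, -0.53, -0.0], [-246, -247, -163, 0.0, -0.62, -0.0]]
[]
```

>>> jog_arm --motion '[[[0,-30,0,0,0,0],[-3,-75,-3,0,0,0],[-4,-122,-5,0,0,0],[-6,-170,-6,0,0,0],[-7,-218,-8,0,0,0],[-35,-235,-26,0,-0.08,0],[-75,-238,-52,0,-0.18,0],[-109,-240,-74,0,-0.27,0],[-144,-242,-96,0,-0.36,0],[-178,-244,-118,0,-0.45,0],[-212,-245,-141,0,-0.53,0],[-246,-247,-163,0,-0.62,0]]]'

```text
time_s: 28.85
ee_pos: [0.4386, 0.0415, 0.2897]
tcp_rot: [-0.583, 0.4, -0.398, 0.585]
ft_force: [0.6, 0.2, -4.4]
gripper_width: 0.0417
```

```bash
python3 - <<'E'
from rig import ctrl
from h import *
st(ctrl)
h,Q=slotpose([.090,0,.10],1)
h2,Q=slotpose([.088,0,.035],1)
p=plan(ctrl,[(h,Q),(h2,Q)]);print(p[12:])
E
```

```text
t 28.85 q [-0.175  0.088  1.641  0.004  1.414  1.024] p [0.4386 0.0415 0.2897] F [ 0.6   0.18 -4.42] M [-0.01   0.037  0.025] w 0.0417
x [ 0.363 -0.932 -0.004] y [-0.     0.004 -1.   ]
8
[[-17, 21, 18, 0.1, -0.08, 0.03], [-34, 43, 36, 0.2, -0.17, 0.05], [-51, 64, 54, 0.3, -0.25, 0.08], [-68, 85, 71, 0.4, -0.33, 0.1], [-85, 106, 89, 0.5, -0.41, 0.13], [-102, 128, 107, 0.6, -0.5, 0.15], [-110, 155, 123, 0.6, -0.5, 0.15], [-119, 182, 138, 0.6, -0.5, 0.15]]
[]
```

>>> jog_arm --motion '[[[-17,15,18,0.1,-0.08,0.03],[-34,32,36,0.2,-0.17,0.05],[-51,52,54,0.3,-0.25,0.08],[-68,75,71,0.4,-0.33,0.1],[-85,100,89,0.5,-0.41,0.13],[-102,128,107,0.6,-0.5,0.15],[-102,128,107,0.6,-0.5,0.15],[-110,155,123,0.6,-0.5,0.15],[-119,182,138,0.6,-0.5,0.15],[-119,182,138,0.6,-0.5,0.15]]]'

```text
time_s: 29.85
ee_pos: [0.5227, 0.2042, 0.1051]
tcp_rot: [-0.435, 0.155, -0.297, 0.836]
ft_force: [-0.3, -0.1, -4.5]
gripper_width: 0.0419
```

```bash
python3 sp.py 0 .088,.018; python3 - <<'E'
from rig import ctrl
import cv2
cv2.imwrite('pics/scene7.png',cv2.resize(ctrl.read_camera('scene')[60:220,280:440,::-1],None,fx=3.7,fy=3.7,interpolation=cv2.INTER_CUBIC))
E
```

```text
t 29.85 q [-0.052  0.383  1.941  0.902  0.631 -0.067] p [0.5227 0.2042 0.1051] F [-0.26 -0.13 -4.54] M [-0.457  0.468  0.013] w 0.0419
x [ 0.775 -0.632  0.   ] y [ 0.363  0.445 -0.819]
slot xyz mm [86.2  1.7 32.5] F slot [-2.82  0.12 -3.57]
.088,.018 [1.7, 14.5, 1.8] [-0.0, 0.004, -0.003] rows 0.3
```

View pics/scene7.png

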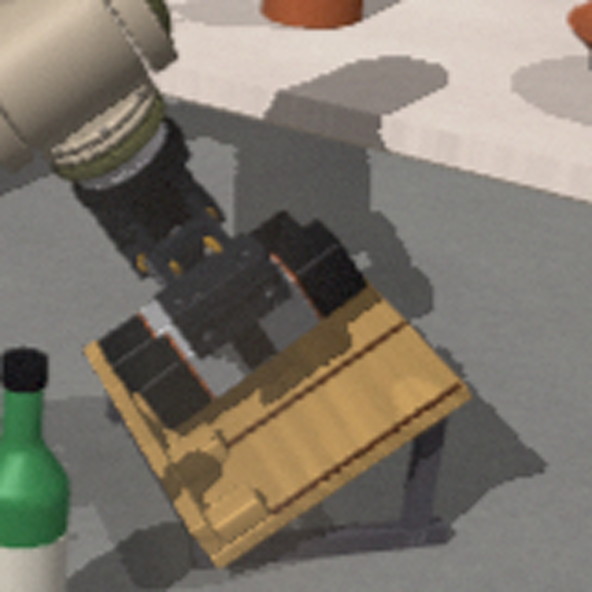

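B hovers over the middle slot, aligned with C beside it. Lowering it to the bed.

>>> jog_arm --motion '[[[2,6,2,0,0,0],[2,12,2,0,0,0],[2,16,2,0,0,0],[2,18,2,0,0,0],[2,18,2,0,0,0]]]'

```text
time_s: 30.4
ee_pos: [0.5323, 0.2117, 0.0934]
tcp_rot: [-0.435, 0.154, -0.298, 0.836]
ft_force: [0.4, -0.4, -4.1]
gripper_width: 0.0418
```

```bash
python3 sp.py 0 .088,.012
```

```text
t 30.4 q [-0.034  0.424  1.919  0.927  0.607 -0.082] p [0.5323 0.2117 0.0934] F [ 0.41 -0.4  -4.08] M [-0.476  0.475 -0.028] w 0.0418
x [ 0.775 -0.632  0.002] y [ 0.365  0.445 -0.818]
slot xyz mm [89.2 -0.9 16.1] F slot [-2.38 -0.57 -3.32]
.088,.012 [-0.9, 4.1, -1.2] [-0.002, 0.005, -0.001] rows 0.1
```

>>> jog_arm --motion '[[[-1,1,0,0,0,0],[-1,2,-1,0,0,0],[-1,3,-2,0,0,0],[-1,3,-3,0,0,0]]]'

```text
time_s: 30.8
ee_pos: [0.531, 0.2117, 0.0891]
tcp_rot: [-0.435, 0.154, -0.298, 0.836]
ft_force: [-0.5, -0.7, -3.4]
gripper_width: 0.0416
```

```bash
python3 sp.py 0 .080,.012
```

```text
t 30.8 q [-0.034  0.43   1.925  0.941  0.6   -0.099] p [0.531  0.2117 0.0891] F [-0.53 -0.72 -3.36] M [-0.472  0.397  0.013] w 0.0416
x [ 0.775 -0.632  0.002] y [ 0.365  0.445 -0.818]
slot xyz mm [86.1  0.1 13.1] F slot [-2.66 -0.05 -2.24]
.080,.012 [0.1, 1.1, -6.1] [-0.002, 0.005, -0.001] rows 0.1
```

>>> jog_arm --motion '[[[0,1,-2,0,0,0],[0,1,-4,0,0,0],[0,1,-6,0,0,0]]]'

```text
time_s: 31.1
ee_pos: [0.5282, 0.2082, 0.0847]
tcp_rot: [-0.435, 0.154, -0.298, 0.836]
ft_force: [-0.5, -0.2, -4.5]
gripper_width: 0.0418
```

```bash
python3 sp.py 0 .080,.012
```

```text
t 31.1 q [-0.042  0.433  1.937  0.959  0.596 -0.127] p [0.5282 0.2082 0.0847] F [-0.47 -0.23 -4.52] M [-0.424  0.428  0.071] w 0.0418
x [ 0.775 -0.632  0.002] y [ 0.365  0.445 -0.818]
slot xyz mm [79.9  0.1 12. ] F slot [-2.98  0.21 -3.43]
.080,.012 [0.1, 0.0, 0.1] [-0.002, 0.005, -0.001] rows 0.0
```

>>> jog_arm --motion '[[[0,1,0,0,0,0],[0,2,0,0,0,0],[0,2,0,0,0,0]]]'

```text
time_s: 31.4
ee_pos: [0.5289, 0.2092, 0.0832]
tcp_rot: [-0.435, 0.154, -0.298, 0.836]
ft_force: [-2.6, -2.3, 0.8]
gripper_width: 0.0416
```

```bash
python3 sp.py 0 .080,.012
```

```text
t 31.4 q [-0.04   0.438  1.935  0.963  0.593 -0.13 ] p [0.5289 0.2092 0.0832] F [-2.65 -2.33  0.84] M [-0.702  0.768 -0.012] w 0.0416
x [ 0.775 -0.632  0.002] y [ 0.365  0.445 -0.818]
slot xyz mm [80.   0.1 10.1] F slot [-2.37  0.56  2.69]
.080,.012 [0.1, -1.9, -0.0] [-0.002, 0.005, -0.001] rows 0.0
```

Bed contact. Slide to the ledge.

>>> jog_arm --motion '[[[0,0,-1,0,0,0],[0,0,-2,0,0,0],[0,0,-3,0,0,0]]]'

```text
time_s: 31.7
ee_pos: [0.5281, 0.2074, 0.0822]
tcp_rot: [-0.434, 0.153, -0.299, 0.836]
ft_force: [3.3, 4.4, 5.6]
gripper_width: 0.0414
```

```bash
python3 sp.py 0 .080,.012
```

```text
t 31.7 q [-0.044  0.437  1.941  0.972  0.592 -0.144] p [0.5281 0.2074 0.0822] F [3.28 4.44 5.55] M [ 0.723 -0.273 -0.103] w 0.0414
x [ 0.775 -0.632  0.003] y [ 0.367  0.445 -0.817]
slot xyz mm [78.  -0.4 10.4] F slot [7.7  0.29 1.39]
.080,.012 [-0.4, -1.6, 2.0] [-0.004, 0.005, 0.0] rows 0.1
```

>>> jog_arm --motion '[[[0,0,0,0,0,0],[0,0,0,0,0,0],[0,0,0,0,0,0],[0,-2,0,0,0,0],[0,-12,0,0,0,0],[0,-40,0,0,0,0],[0,-75,0,0,0,0],[0,-115,0,0,0,0]]]' --hand 0.6

```text
time_s: 32.5
ee_pos: [0.4848, 0.1556, 0.177]
tcp_rot: [-0.434, 0.154, -0.298, 0.836]
ft_force: [0.7, -0.8, 0.5]
gripper_width: 0.0529
```

```bash
python3 - <<'E'
from rig import ctrl
from h import *
st(ctrl)
for c in ['scene','top']:
    cv2.imwrite(f'pics/{c}8.png',ctrl.read_camera(c)[:,:,::-1])
    print(c,[(np.round(d['xyz'],3).tolist(),round(d['conf'],2)) for d in ctrl.mark_of(c,'mill_a_mid')])
p=plan(ctrl,[([0.44,0.04,0.28],down(-1.2)),([0.536,-0.33,0.26],down(-1.79))]);print(p[12:])
E
```

```text
t 32.5 q [-0.183  0.164  2.     0.767  0.812  0.005] p [0.4848 0.1556 0.177 ] F [ 0.74 -0.84  0.53] M [-0.19   0.197  0.02 ] w 0.0529
x [ 0.775 -0.632  0.002] y [ 0.365  0.445 -0.818]
scene [([0.536, -0.338, 0.039], 0.63)]
top [([0.538, -0.337, 0.039], 0.74)]
15
[[6, -25, -6, -0.1, 0.08, -0.03], [13, -51, -13, -0.2, 0.17, -0.05], [19, -76, -19, -0.3, 0.25, -0.08], [25, -102, -25, -0.4, 0.33, -0.1], [32, -127, -31, -0.5, 0.42, -0.13], [38, -153, -38, -0.6, 0.5, -0.15], [72, -165, -59, -0.6, 0.56, -0.17], [107, -178, -81, -0.59, 0.63, -0.19], [141, -190, -103, -0.59, 0.69, -0.21], [175, -203, -125, -0.59, 0.75, -0.23], [210, -215, -147, -0.58, 0.82, -0.25], [244, -228, -169, -0.57, 0.88, -0.27]]
[[278, -240, -190, -0.57, 0.94, -0.3], [312, -253, -212, -0.56, 1.01, -0.32], [347, -265, -234, -0.55, 1.07, -0.34]]
```

View pics/scene8.png

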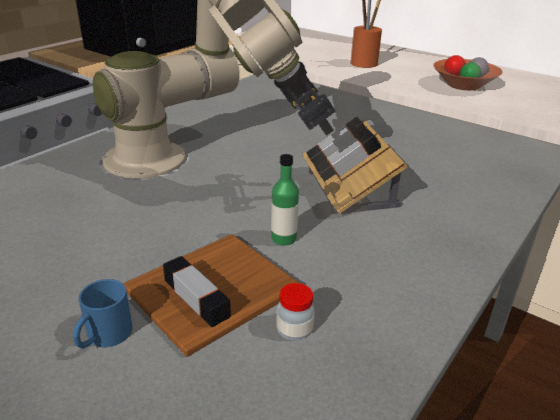

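View pics/top8.png

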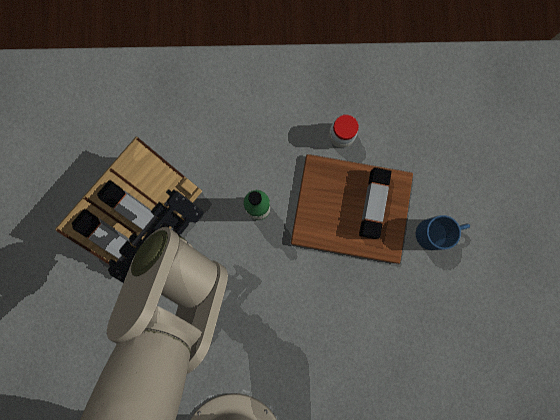

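Both B and C rest in their slots, with A alone on the board at (375,203) in the top view. Going for A.

>>> jog_arm --motion '[[[6,-25,-6,-0.1,0.08,-0.03],[13,-51,-13,-0.2,0.17,-0.05],[19,-76,-19,-0.3,0.25,-0.08],[25,-102,-25,-0.4,0.33,-0.1],[32,-127,-31,-0.5,0.42,-0.13],[38,-153,-38,-0.6,0.5,-0.15],[72,-165,-59,-0.6,0.56,-0.17],[107,-178,-81,-0.59,0.63,-0.19],[141,-190,-103,-0.59,0.69,-0.21],[175,-203,-125,-0.59,0.75,-0.23],[210,-215,-147,-0.58,0.82,-0.25],[244,-228,-169,-0.57,0.88,-0.27]]]' --hand 0.75

```text
time_s: 33.9
ee_pos: [0.5043, -0.2084, 0.2648]
tcp_rot: [-0.492, 0.508, -0.504, 0.496]
ft_force: [0.4, 0.1, 0.6]
gripper_width: 0.0663
```

```bash
python3 - <<'E'
from rig import ctrl
from h import *
st(ctrl)
p=plan(ctrl,[([0.536,-0.3375,0.24],down(-1.79)),([0.536,-0.3375,.08],down(-1.79)),([0.536,-0.3375,.026],down(-1.79))]);print(p[12:])
E
```

```text
t 33.9 q [-0.609  0.343  1.388  0.006  1.415  0.984] p [ 0.5043 -0.2084  0.2648] F [0.38 0.14 0.61] M [ 0.002  0.208 -0.007] w 0.0663
x [-0.024 -1.    -0.008] y [-0.     0.008 -1.   ]
9
[[43, 8, 12, 0.0, 0.07, -0.0], [86, 16, 23, 0.0, 0.13, -0.01], [129, 24, 35, 0.0, 0.2, -0.01], [129, 64, 35, 0.0, 0.2, -0.01], [129, 104, 35, 0.0, 0.2, -0.01], [129, 144, 35, 0.0, 0.2, -0.01], [130, 184, 35, 0.0, 0.2, -0.01], [130, 211, 35, 0.0, 0.2, -0.01], [130, 238, 35, 0.0, 0.2, -0.01]]
[]
```

>>> jog_arm --motion '[[[43,4,12,0,0.07,0],[86,8,23,0,0.13,-0.01],[128,15,35,0,0.2,-0.01],[130,60,35,0,0.2,-0.01],[130,105,35,0,0.2,-0.01],[130,150,35,0,0.2,-0.01],[130,190,35,0,0.2,-0.01],[130,220,35,0,0.2,-0.01],[130,236,35,0,0.2,-0.01],[130,238,35,0,0.2,-0.01],[130,238,35,0,0.2,-0.01],[130,238,35,0,0.2,-0.01]]]'

```text
time_s: 35.1
ee_pos: [0.5369, -0.3378, 0.0273]
tcp_rot: [0.442, -0.551, 0.554, -0.44]
ft_force: [0.7, 0.1, 0.7]
gripper_width: 0.0658
```

```bash
python3 samp.py 6
```

```text
[-0.184 -0.161 -0.138 -0.115 -0.202 -0.112]
M,F tool [-0.152 -0.014 -0.027 -0.072  0.097  0.077] tau [ 1.9000e-02 -5.5060e+01 -2.1371e+01  3.9000e-02 -6.1000e-02  0.0000e+00] sd [0.034 0.023 0.027 0.466 0.354 0.618 0.006 0.262 0.076 0.    0.001 0.   ]
t 35.4 q [-0.745  0.769  1.356 -0.003  1.015  1.051] p [ 0.5363 -0.3375  0.0263] F [-0.7   0.05 -0.42] M [0.041 0.106 0.023] w 0.0659
x [-0.222 -0.975  0.003] y [-0.001 -0.003 -1.   ]
```

>>> jog_arm --motion '[[[0,0,0,0,0,0],[0,0,0,0,0,0],[0,0,0,0,0,0],[0,0,0,0,0,0],[0,-4,0,0,0,0],[0,-10,0,0,0,0],[0,-15,0,0,0,0],[0,-15,0,0,0,0],[0,-15,0,0,0,0]]]' --hand 0

```text
time_s: 36.3
ee_pos: [0.5363, -0.3374, 0.0414]
tcp_rot: [0.442, -0.552, 0.553, -0.44]
ft_force: [-0.9, 0.2, -3.6]
gripper_width: 0.0416
```

```bash
python3 samp.py 6
```

```text
[-0.027 -0.069 -0.092 -0.018 -0.048 -0.008]
M,F tool [-0.044 -0.007 -0.012 -0.06   4.393 -0.232] tau [ 3.0000e-03 -5.7456e+01 -2.3046e+01 -1.6000e-02  4.2000e-02 -0.0000e+00] sd [0.03  0.022 0.028 0.784 0.538 0.365 0.001 0.132 0.071 0.    0.002 0.   ]
t 36.6 q [-0.745  0.749  1.349 -0.003  1.043  1.051] p [ 0.5363 -0.3374  0.0411] F [-0.21 -0.09 -4.38] M [ 0.001  0.008 -0.042] w 0.0414
x [-0.222 -0.975  0.003] y [-0.001 -0.003 -1.   ]
```

Loaded minus free: +0.108 N m, joint 5 +0.10. A's heavy end is at tool −z, so it can be carried straight to the right slot.

```bash
python3 - <<'E'
from rig import ctrl
from h import *
p=plan(ctrl,[([0.53,-0.33,0.27],down(-1.79)),([0.45,-0.01,0.30],down(-1.2))]);print(p[12:])
E
```

```text
13
[[-1, -46, -2, 0.0, -0.0, 0.0], [-2, -92, -3, 0.0, -0.0, 0.0], [-3, -137, -5, 0.0, -0.0, 0.0], [-4, -183, -6, 0.0, -0.0, 0.0], [-5, -229, -8, 0.0, -0.0, 0.0], [-42, -233, -27, 0.0, -0.08, 0.0], [-79, -237, -45, 0.0, -0.15, 0.0], [-116, -240, -64, 0.0, -0.23, 0.0], [-152, -244, -82, 0.0, -0.3, 0.0], [-189, -248, -101, 0.0, -0.37, 0.0], [-226, -252, -120, 0.0, -0.45, 0.0], [-263, -256, -138, 0.0, -0.52, 0.0]]
[[-299, -260, -157, 0.0, -0.59, 0.0]]
```

>>> jog_arm --motion '[[[0,-30,0,0,0,0],[-2,-75,-3,0,0,0],[-3,-122,-5,0,0,0],[-4,-170,-6,0,0,0],[-5,-218,-8,0,0,0],[-36,-238,-24,0,-0.07,0],[-76,-243,-44,0,-0.15,0],[-116,-246,-64,0,-0.23,0],[-152,-248,-82,0,-0.3,0],[-189,-250,-101,0,-0.37,0],[-226,-252,-120,0,-0.45,0],[-263,-256,-138,0,-0.52,0]]]'

```text
time_s: 37.8
ee_pos: [0.4594, -0.048, 0.2965]
tcp_rot: [0.57, -0.42, 0.42, -0.568]
ft_force: [0.3, 0.2, -4.4]
gripper_width: 0.0416
```

```bash
python3 - <<'E'
from rig import ctrl
from h import *
st(ctrl)
h,Q=slotpose([.090,-.08,.13],1)
h2,Q=slotpose([.088,-.08,.035],1);print(h,h2)
p=plan(ctrl,[([0.46,0.03,0.30],down(-1.0)),(h,Q),(h2,Q)]);print(p[12:])
E
```

```text
t 37.8 q [-0.357  0.134  1.571 -0.003  1.437  0.915] p [ 0.4594 -0.048   0.2965] F [ 0.32  0.23 -4.43] M [ 0.034 -0.041 -0.025] w 0.0416
x [ 0.295 -0.956  0.002] y [-0.001 -0.002 -1.   ]
[0.55222622 0.11150187 0.18711165] [0.58581905 0.15230381 0.10814505]
10
[[-37, -2, 12, 0.0, -0.14, 0.0], [-74, -4, 24, 0.0, -0.27, 0.0], [-85, 19, 46, 0.12, -0.33, 0.04], [-95, 41, 69, 0.24, -0.39, 0.07], [-105, 64, 91, 0.36, -0.45, 0.11], [-115, 86, 113, 0.48, -0.51, 0.14], [-125, 109, 136, 0.6, -0.56, 0.18], [-135, 135, 151, 0.6, -0.56, 0.18], [-145, 161, 165, 0.6, -0.56, 0.18], [-155, 188, 180, 0.6, -0.56, 0.18]]
[]
```

>>> jog_arm --motion '[[[-37,-2,12,0,-0.14,0],[-74,-4,24,0,-0.27,0],[-85,15,46,0.12,-0.33,0.04],[-95,36,69,0.24,-0.39,0.07],[-105,60,91,0.36,-0.45,0.11],[-115,84,113,0.48,-0.51,0.14],[-125,109,136,0.6,-0.56,0.18],[-125,109,136,0.6,-0.56,0.18],[-135,135,151,0.6,-0.56,0.18],[-145,161,165,0.6,-0.56,0.18],[-155,186,180,0.6,-0.56,0.18],[-155,188,180,0.6,-0.56,0.18]]]'

```text
time_s: 39.0
ee_pos: [0.5848, 0.1539, 0.1063]
tcp_rot: [-0.433, 0.158, -0.3, 0.835]
ft_force: [-1.2, 0.0, -3.9]
gripper_width: 0.0417
```

```bash
python3 sp.py -.08 .086,.018 .086,.013; python3 - <<'E'
from rig import ctrl
import cv2
cv2.imwrite('pics/scene9.png',cv2.resize(ctrl.read_camera('scene')[60:220,280:440,::-1],None,fx=3.7,fy=3.7,interpolation=cv2.INTER_CUBIC))
E
```

```text
t 39.0 q [-0.148  0.474  1.784  0.836  0.728 -0.055] p [0.5848 0.1539 0.1063] F [-1.24  0.01 -3.89] M [-0.417  0.457  0.036] w 0.0417
x [ 0.771 -0.637 -0.004] y [ 0.363  0.445 -0.819]
slot xyz mm [ 87.4 -78.2  33.1] F slot [-2.87  0.96 -2.74]
.086,.018 [1.8, 15.1, -1.5] [-0.001, -0.004, -0.002] rows 0.3
.086,.013 [1.8, 20.1, -1.5] [-0.001, -0.004, -0.002] rows 0.4
```

View pics/scene9.png

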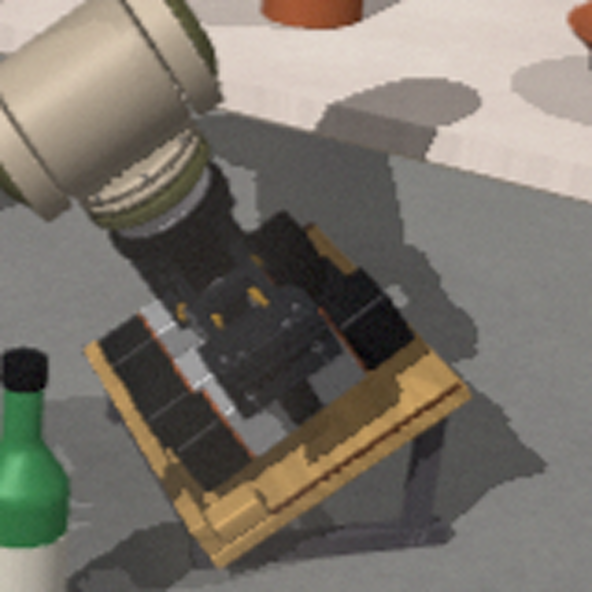

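The view shows A aligned over the right slot beside B. Lowering it.

>>> jog_arm --motion '[[[2,6,-1,0,0,0],[2,12,-1,0,0,0],[2,17,-1,0,0,0],[2,19,-2,0,0,0],[2,20,-2,0,0,0],[2,20,-2,0,0,0]]]'

```text
time_s: 39.65
ee_pos: [0.5929, 0.1595, 0.0901]
tcp_rot: [-0.433, 0.157, -0.3, 0.835]
ft_force: [0.4, 0.0, -4.2]
gripper_width: 0.0416
```

```bash
python3 sp.py -.08 .082,.011
```

```text
t 39.65 q [-0.135  0.516  1.77   0.862  0.7   -0.078] p [0.5929 0.1595 0.0901] F [ 0.39  0.03 -4.19] M [-0.423  0.476  0.004] w 0.0416
x [ 0.77  -0.638 -0.003] y [ 0.365  0.444 -0.818]
slot xyz mm [ 85.9 -80.9  14.5] F slot [-2.18 -0.28 -3.59]
.082,.011 [-0.8, 3.4, -3.9] [-0.002, -0.004, -0.001] rows 0.1
```

>>> jog_arm --motion '[[[-1,1,-1,0,0,0],[-1,2,-2,0,0,0],[-1,3,-4,0,0,0],[-1,4,-4,0,0,0]]]'

```text
time_s: 40.05
ee_pos: [0.5918, 0.1592, 0.0849]
tcp_rot: [-0.433, 0.157, -0.301, 0.835]
ft_force: [-1.9, -1.4, 1.8]
gripper_width: 0.0412
```

```bash
python3 sp.py -.08 .078,.011
```

```text
t 40.05 q [-0.136  0.523  1.777  0.876  0.691 -0.096] p [0.5918 0.1592 0.0849] F [-1.86 -1.42  1.84] M [-0.488  0.39  -0.012] w 0.0412
x [ 0.77  -0.638 -0.002] y [ 0.366  0.444 -0.818]
slot xyz mm [ 82.1 -80.2  10.7] F slot [-0.81  0.54  2.81]
.078,.011 [-0.2, -0.3, -4.1] [-0.003, -0.003, 0.0] rows 0.1
```

Bed contact. Slide to the ledge.

>>> jog_arm --motion '[[[0,0,-1,0,0,0],[0,0,-2,0,0,0],[0,0,-3,0,0,0],[0,0,-4,0,0,0]]]'

```text
time_s: 40.45
ee_pos: [0.5906, 0.1572, 0.0838]
tcp_rot: [-0.432, 0.156, -0.301, 0.836]
ft_force: [5.7, 8.3, 6.9]
gripper_width: 0.0415
```

```bash
python3 sp.py -.08 .078,.011
```

```text
t 40.45 q [-0.141  0.523  1.783  0.886  0.69  -0.11 ] p [0.5906 0.1572 0.0838] F [5.71 8.34 6.88] M [ 1.292 -0.613 -0.131] w 0.0415
x [ 0.77  -0.639 -0.001] y [ 0.368  0.446 -0.816]
slot xyz mm [ 79.7 -80.6  11.2] F slot [12.2   0.89 -0.14]
.078,.011 [-0.6, 0.1, -1.7] [-0.006, -0.004, 0.001] rows 0.0
```

Ledge contact (12 N). Press lightly to the bed, release and withdraw.

>>> jog_arm --motion '[[[0,1,0,0,0,0],[0,1,0,0,0,0]]]'

```text
time_s: 40.65
ee_pos: [0.5911, 0.1578, 0.0831]
tcp_rot: [-0.432, 0.156, -0.301, 0.836]
ft_force: [-0.8, 0.8, 3.1]
gripper_width: 0.0418
```

>>> jog_arm --motion '[[[0,0,0,0,0,0],[0,0,0,0,0,0],[0,0,0,0,0,0],[0,-2,0,0,0,0],[0,-12,0,0,0,0],[0,-40,0,0,0,0],[0,-75,0,0,0,0],[0,-115,0,0,0,0],[0,-160,-5,0,0,0],[0,-200,-15,0,0,0],[0,-240,-25,0,0,0]]]' --hand 0.6

```text
time_s: 41.75
ee_pos: [0.4882, 0.0343, 0.2661]
tcp_rot: [-0.432, 0.156, -0.301, 0.835]
ft_force: [0.5, -0.6, 0.2]
gripper_width: 0.0527
```

```bash
python3 - <<'E'
from rig import ctrl
from h import *
st(ctrl)
for c in ['scene','top']:
    cv2.imwrite(f'pics/{c}10.png',ctrl.read_camera(c)[:,:,::-1])
    for n in ['mill_a_mid','slot_left','slot_mid','slot_right','oil_mid','mug_mid','jar_mid']:
        print(c,n,[(np.round(d['xyz'],3).tolist(),(RK.T@(np.array(d['xyz'])-RO)*1000).round(0).tolist(),round(d['conf'],2)) for d in ctrl.mark_of(c,n)])
E
```

```text
t 41.75 q [-0.481  0.059  1.857  0.661  1.17  -0.037] p [0.4882 0.0343 0.2661] F [ 0.48 -0.58  0.23] M [-0.267  0.299 -0.009] w 0.0527
x [ 0.77  -0.639  0.   ] y [ 0.369  0.445 -0.816]
scene mill_a_mid [([0.586, 0.152, 0.095], [80.0, -80.0, 24.0], 0.67)]
scene slot_left [([0.428, 0.217, 0.03], [2.0, 83.0, 0.0], 0.57)]
scene slot_mid [([0.487, 0.162, 0.027], [-4.0, 2.0, -0.0], 0.63), ([0.468, -0.479, 0.043], [-410.0, -391.0, 304.0], 0.63)]
scene slot_right [([0.552, 0.115, 0.033], [4.0, -78.0, 2.0], 0.89)]
scene oil_mid [([0.532, -0.069, 0.098], [-86.0, -179.0, 144.0], 0.95)]
scene mug_mid [([0.464, -0.474, 0.045], [-408.0, -383.0, 305.0], 0.95)]
scene jar_mid [([0.706, -0.272, 0.042], [-156.0, -443.0, 125.0], 0.96)]
top mill_a_mid [([0.586, 0.15, 0.092], [77.0, -82.0, 22.0], 0.93)]
top slot_left [([0.428, 0.213, 0.029], [-1.0, 81.0, 1.0], 0.85), ([0.491, 0.162, 0.03], [0.0, -0.0, 2.0], 0.31)]
top slot_mid [([0.488, 0.16, 0.03], [-3.0, 1.0, 4.0], 0.64)]
top slot_right [([0.551, 0.113, 0.028], [-1.0, -78.0, -0.0], 0.72)]
top oil_mid [([0.531, -0.064, 0.1], [-82.0, -175.0, 145.0], 0.49)]
top mug_mid [([0.465, -0.472, 0.042], [-408.0, -383.0, 301.0], 0.8)]
top jar_mid [([0.713, -0.268, 0.039], [-151.0, -445.0, 118.0], 0.66)]
```

View pics/scene10.png

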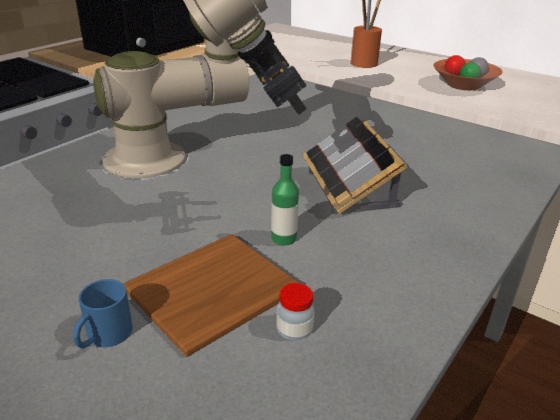

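View pics/top10.png

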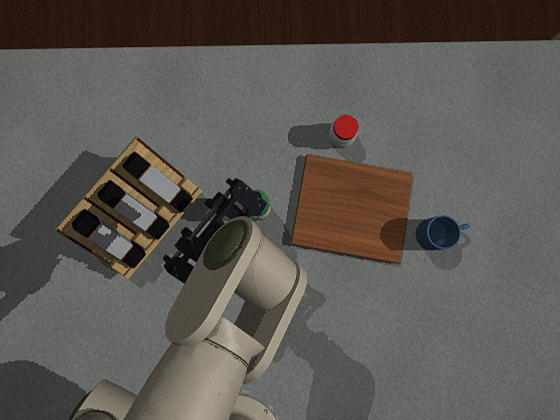

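All three mills appear in the slots, and the bystanders are where they started. I'll overlay ideal stored poses to check flatness, C in particular.

```bash
python3 - <<'E'
from rig import ctrl
from h import *
import itertools
for c,(u0,u1,v0,v1),f in [('top',(45,215,130,285),3.8),('scene',(290,420,105,220),5)]:
    im=cv2.imread(f'pics/{c}10.png')[v0:v1,u0:u1];im=cv2.resize(im,None,fx=f,fy=f,interpolation=cv2.INTER_CUBIC)
    for y in (-.08,0,.08):
        def P(a,b,d):
            q=proj(c,RO+RK@np.array([.08+a,y+b,.022+d]),ctrl);return (int((q[0]-u0+.5)*f),int((q[1]-v0+.5)*f))
        t=[P(-.08,-.021,.021),P(.08,-.021,.021),P(.08,.021,.021),P(-.08,.021,.021)]
        cv2.polylines(im,[np.array(t)],True,(0,255,255),1)
    cv2.imwrite(f'pics/ov10_{c}.png',im)
E
```

```text
(no output)
```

View pics/ov10_top.png

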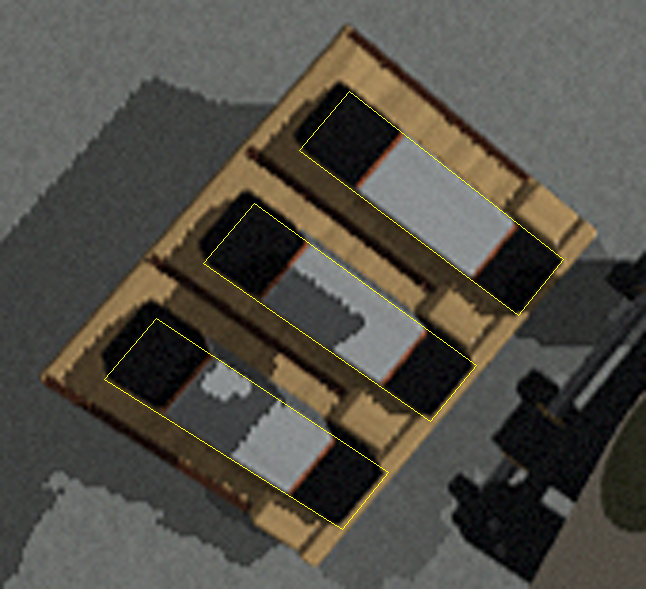

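View pics/ov10_scene.png

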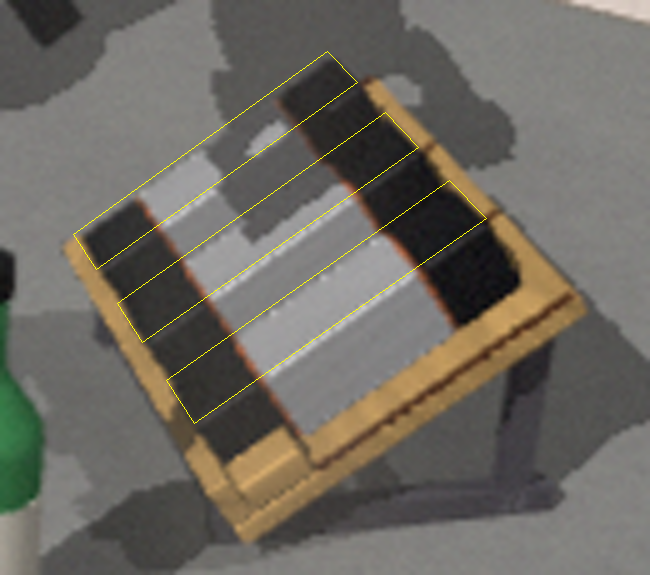

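```bash
python3 - <<'E'
from rig import ctrl
print(ctrl.get_obs()['time_s'],ctrl.get_obs()['ft_force']);print(ctrl.job_done())
E
```

```text
42.55 [-0.25336095 -0.61864564  0.58924726]
the job is handed in; nothing more can be done
None
```

All three mills are on the rack: C in the left slot, B in the middle and A in the right. Each was pushed down to the foot ledge until I felt contact, then released. I handed the job in at 42.6 s; no verdict is reported.

- **Heavy ends:** I compared wrist torque with and without the mill at nearly the same pose. The differences were 0.119 N m for C, 0.112 for B and 0.108 for A, and joint 5 agreed each time. All three have the heavy end down the slope.
- **C was handled twice:** The last joint's range only allows one gripper orientation at the rack, so I set C down on the counter and regripped it the other way round. My first torque readings on C carried a yaw-dependent offset, so I set it down once more for an unloaded baseline.
- **Last checks:** In both cameras the outlines of ideally stored mills match the real ones to about 1 px, roughly 2 mm. The network put A at x 77–80, y within 2 mm of the slot's middle line, and z 22–24 mm. The bottle, mug and jar were within the network's error of where they started, and the gripper was clear with no contact force.
- **Disagreements:**
  - The mills met the bed about 3–5 mm higher than my rack fit predicted, most for C.
  - Setting C down for the baseline pushed the wrist force to about 41 N for a moment. That force went through the held mill, not the arm or gripper body.

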